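# Pin the spacer dispenser's fork and pump out three spacers

## Task

Get exactly three spacers out of the bench dispenser: first put its missing clevis pin back, hanging it on the slotted rail and letting go so that you can take it again by its head, then push it down through the fork and lug until its flange sits flat on the fork, and let go. Then press the sprung lever fully down three times, letting it come all the way up each time, so that three spacers drop into the tray and the other two stay in the magazine. Leave everything else on the bench where it is.

Things in the scene. Friction and masses are not known exactly. Their poses are not given: they have to be found in the camera images.
- pin: Steel clevis pin, about 80 g, balances at x=-14. Origin: centre of the flange's underside; x axis along the pin, tip to head. Shank 12 dia., x=-55 (tip, tapered over the last 6 to 6 dia.) to 0; flange 26 dia., x=0 to 5; plastic grip stem (head) 14 square, flats along its y and z, x=5 to 27. At the start it lies level on the rest, axis 40 above the bench.
- rest: Fixed wooden rest, base 80 x 34 x 10; origin under its centre. Two saddles 6 thick and 24 wide at its x = -19 and 20, cheeks up to 41 above the bench, carry the pin's shank at the pin's x = -49 to -43 and -10 to -4; between them the shank is free on both sides and 24 below.
- rail: Fixed aluminium hanging rail, base 100 x 50, 85 high; origin under its centre. Two level bars along x, 8 wide, 31 over both, leave a slot 15 wide and 74 long. The shank passes it, the flange does not: a pin let go lying level along and over the middle of the slot (axis 13 above the bars) tips shank down by itself and hangs upright on its flange somewhere along the slot.
- slot (a point): Centre of the rail's slot, level with the top of its bars (85 above the bench); axes as the rail's.
- fork_hole (a point): Mouth centre of the hole (13.5 dia.) in the dispenser fork's top face, 85 above the bench. z up, x along the push stroke: magazine and tray at +x, lever at -x. Fork: two plates 30 (x) x 40, 8 thick, tops at 85 and 64, holes in line; it slides up to 48 along x with the lever. Room above for a gripper: tube (137 high) 61 away at +x, lever cheeks (138 high) 50 away at -x.
- pusher: Dark steel pusher; its lug, with a 13.5 dia. hole, lies between the fork's plates, 66 to 75 above the bench. Origin: centre of the lug hole at its underside, axes as fork_hole. At the start it may stand up to 3 out of line with the fork along x; it slides stiffly (2 N) and the pin's tapered tip draws it into line when pushed down with some 5 to 15 N.
- lever_pad (a point): Middle of the top of the lever's black press pad (36 x 46 x 8, the 46 across), about 166 above the bench with the lever up. Its pivot lies 99 from it towards the fork, 126 above the bench. Pressed fully the pad sinks about 73; it swings out up to 8 midway and back, and tilts from 0.35 rad one way to 0.35 the other.
- lever (a joint): Angle of the sprung lever, rad: 0 up, 0.7 fully down at its stop; it springs back by itself. At the pad it takes about 4 N to start and up to 15 N to reach the stop. With the pin in, each press to the stop and return pushes one spacer off the deck into the tray; without the pin it moves only the fork.
- tray (a point): Centre of the floor of the dispenser's open steel tray, 16 above the bench; inside 96 (x) x 68 (y), walls 39 high; axes as fork_hole.
- magazine (a point): Centre of the deck under the clear magazine tube, 65 above the bench, where the lowest spacer lies; axes as fork_hole.
- core1: White ceramic spacer disc, 36 dia. x 12, about 33 g; number 1 from the bottom of the stack in the magazine. Origin under its centre, z up.
- core2: White ceramic spacer disc, 36 dia. x 12, about 33 g; number 2 from the bottom of the stack in the magazine. Origin under its centre, z up.
- core3: White ceramic spacer disc, 36 dia. x 12, about 33 g; number 3 from the bottom of the stack in the magazine. Origin under its centre, z up.
- core4: White ceramic spacer disc, 36 dia. x 12, about 33 g; number 4 from the bottom of the stack in the magazine. Origin under its centre, z up.
- core5: White ceramic spacer disc, 36 dia. x 12, about 33 g; number 5 from the bottom of the stack in the magazine. Origin under its centre, z up.
- spool: Bystander: grey plastic wire spool standing on end, 52 dia. x 48 high; origin under its centre.
- screwdriver: Bystander: screwdriver lying flat, 170 long, black handle; origin under its middle.
- spanner: Bystander: steel spanner lying flat, 150 long; origin under its middle.
- jar: Bystander: small closed jar with a steel cap, 52 dia. x 60 high; origin under its centre.
- multimeter: Bystander: grey hand multimeter lying face up, 140 x 75 x 34 high (dial to 43); origin under its centre.
- transformer: Bystander: small mains transformer, dark core with a wound middle, 70 x 80 x 60 high; origin under its centre.
- capacitor: Bystander: air variable capacitor of aluminium plates with a brass shaft, 90 x 45 x 49 high; origin under its frame.
Mind the look-alikes: they are no part of the job. What is shaped like the pin but orange is not meant.

How it is judged:
On the way, in this order (a step that is already met when the one before it is completed fails the run):
1. the pin hangs upright by its flange in the slot of the rail, let go (x of pin in the frame of slot between -0.037 and 0.037 m and y of pin in the frame of slot between -0.006 and 0.006 m and z of pin in the frame of slot between -0.004 and 0.004 m and angle between pin's own x axis and vertical below 0.15 rad and contact force between the fingers and pin below 0.05 N), for 0.2 s.
2. the pin is home through fork and lug, its flange flat on the fork, let go (z of pin in the frame of fork_hole between -0.0025 and 0.0025 m and horizontal distance between pin and fork_hole below 0.003 m and angle between pin's own x axis and vertical below 0.1 rad and contact force between the fingers and pin below 0.05 N), for 0.2 s.
3. the lever is pressed down fully for the first time (value of joint lever above 0.6 rad).
4. the first spacer lies in the tray and the lever is back up (x of core1 in the frame of tray between -0.05 and 0.05 m and y of core1 in the frame of tray between -0.036 and 0.036 m and z of core1 in the frame of tray below 0.042 m and value of joint lever below 0.07 rad), for 0.1 s.
5. the lever is pressed down fully for the second time (value of joint lever above 0.6 rad).
6. the second spacer lies in the tray and the lever is back up (x of core2 in the frame of tray between -0.05 and 0.05 m and y of core2 in the frame of tray between -0.036 and 0.036 m and z of core2 in the frame of tray below 0.042 m and value of joint lever below 0.07 rad), for 0.1 s.
7. the lever is pressed down fully for the third time (value of joint lever above 0.6 rad).
8. the third spacer lies in the tray and the lever is back up (x of core3 in the frame of tray between -0.05 and 0.05 m and y of core3 in the frame of tray between -0.036 and 0.036 m and z of core3 in the frame of tray below 0.042 m and value of joint lever below 0.07 rad), for 0.1 s.
At the end, for the whole second after the job is handed in: Spacers 1, 2 and 3 lie in the tray (at most 42 mm above its floor), 4 and 5 are still in the magazine (within 8 mm of its axis), all at rest; the pin stands through fork and lug, its shoulder within 2.5 mm of the fork's top and 3 mm of the hole's axis; the lever is back up (below 0.07 rad) (all of step 8 and x of core1 in the frame of tray between -0.05 and 0.05 m and y of core1 in the frame of tray between -0.036 and 0.036 m and z of each of core1, core2 in the frame of tray below 0.042 m and x of core2 in the frame of tray between -0.05 and 0.05 m and y of core2 in the frame of tray between -0.036 and 0.036 m and z of pin in the frame of fork_hole between -0.0025 and 0.0025 m and horizontal distance between pin and fork_hole below 0.003 m and angle between pin's own x axis and vertical below 0.1 rad and horizontal distance between each of core4, core5 and magazine below 0.008 m and linear speed of each of core1, core2, core3, core4, core5 below 0.02 m/s); the robot touches nothing.
It fails at once if a fourth spacer is pushed out of the magazine (horizontal distance between core4 and magazine above 0.03 m).
It fails at once if a bystander is moved by more than 20 mm (distance of any of spool, screwdriver, spanner, jar, multimeter, transformer, capacitor from where it was at the start of the episode above 0.02 m).
It also fails if it takes over 70 s, if anything falls off the work surface, if the arm or the gripper's body presses on something with over 40 N, if the wrist force passes 120 N, or if a joint passes its speed limit or range.

## Robot

A 6-joint arm with a two-finger parallel gripper is mounted at the origin on the work surface. World frame = base frame: x ahead of the robot, y to its left, z up, the work surface at z = 0. Lengths are in m, angles in rad, forces in N, time in s.
With the tool pointing down it reaches from about 0.375 to 0.975 m from the base axis. Payload 3.8 kg.
Tool frame: the origin (TCP) lies on the centre line of the jaws, within the pads' length; the fingertips stand 14 mm ahead of it and the grasp point (between the pads) lies 5 mm behind it; z points along the fingers, x is the direction in which the jaws open and shut, and the axes are right-handed (so a half turn about z gives the same grasp; the last joint's range is limited). The gripper opens to 85 mm and grips with 20 to 120 N. Pads are 22 mm wide; open, the fingers measure 114 mm over their backs; the gripper's body (76 mm by 85 mm) begins 54 mm behind the grasp point. The pads swing forward as they close: fully open they stand 13 mm farther back than shut.
Start: joints at [-1.196, 0.264, 1.604, -0, 1.274, -0.037], TCP at [0.27, -0.619, 0.221] pointing down, gripper open.
Joint ranges: [-2.63, 2.63], [-0.94, 2.18], [0.31, 2.57], [-1.31, 4.45], [0, 2.66], [-2.55, 2.55]. Speed limits (rad/s): [2.57, 2.57, 3.14, 3.14, 3.14, 3.14].

## Interface

Orientations are given as a rotation vector (axis times angle).
In Python, from workcell import bot gives the robot as it stands. The module is installed in compiled form; this text tells all that it offers.
- The arm moves only by the tool arm_command, never from a script. Its argument "steps" is one flat list of numbers, 7 for each row, row after row: the shift along the tool's x, y, z in units of 30 mm (1.0 is 30 mm), then the turn, a rotation vector about the tool's x, y, z in units of 6 degrees (1.0 is 6 degrees), then the opening, from 0 (shut) to 1 (fully open). In form: [tx, ty, tz, ax, ay, az, fingers, tx, ty, tz, ax, ay, az, fingers, ...]. A call has 1 to 10 rows; each row shifts and turns the commanded pose from where the row before left it, along the tool's axes as they then stand; what a row does not reach is not made up. A row lasts 1/8 s, in which the tool goes at most 62.5 mm and 10.7 degrees, less where a joint would pass 70% of its speed; a pose out of reach is approached as far as the arm can. A call is refused whole if a number of a shift passes 1 or a number of a turn 1, either way. A call with a gripper value outside its range is refused whole. The fingers move at their own pace and stop on an object; "squeeze" is the grip in N (left out, the last holds). Time passes only in rows, so rows that do not move let the fingers close. It gives the time, the measured TCP pose, the force and the opening at its end, in the units of the state.
- bot.read_state(): the state, without advancing time (a new reading comes with each control period).
- bot.read_camera(name): name is "scene" or "top"; returns a dict with "img" (400x640x3 uint8, red, green, blue), "camera_matrix" (3x3 intrinsics, pixels), "pose" (4x4, takes a point from camera to world coordinates). Camera axes: x right, y down, z forward; pixel columns grow to the right and rows downward; lengths in m; the calibration is good to about 2 mm. A picture is of the moment at which its call begins. There is no depth.
- bot.finish_job(): hands the job in, once; it reports no verdict.
The state is a dict: "time": time; "q": joint angles; "joint_vel": joint speeds; "joint_torque": joint torques, N m; "tool_pos": TCP position; "tcp_rot": TCP orientation; "wrist_force": force on the tool from outside, world axes, zero at the start; "torque": the same for the moment, N m; "width": opening from 0.0 (shut) to 1.0 (fully open).
Only numpy, scipy, OpenCV 4.12 (cv2) and the standard library are available. Lean on these libraries where they do the work, as an engineer would, in place of code of your own. Each camera call takes 0.05 s, during which the arm holds its last target.

## Working session

There is one attempt and no reset: what is moved stays moved. The work goes in short steps, Python scripts to look and compute and a tool call to move; the robot and the scene stay as the last step left them, time stands still between calls to the robot, and variables do not carry over. Pictures are saved under pics/ and viewed, and the job is handed in when it is done.

Besides the shell and the picture viewer there is one more tool, called after "Request:" by a JSON object that holds its "op" and its "data". arm_command: Moves the arm, as the interface text tells. Its arguments: {"type":"object","properties":{"steps":{"type":"array","items":{"type":"number"}},"squeeze":{"type":"number"}},"required":["steps"]}

```bash
mkdir -p pics; python3 - <<'E'
from workcell import bot
import cv2
s=bot.read_state(); print(s)
for n in("scene","top"):
    c=bot.read_camera(n); cv2.imwrite(f"pics/{n}0.png",c["img"][:,:,::-1]); print(c["camera_matrix"],c["pose"])
E
```

```text
{'time': 0.0, 'q': array([-1.19586151e+00,  2.64743557e-01,  1.60535707e+00, -1.40473765e-05,
        1.27365898e+00, -3.68738065e-02]), 'joint_vel': array([ 0.00033061, -0.00037769,  0.00081788, -0.00019641,  0.00062013,
        0.00047646]), 'joint_torque': array([ 5.66376930e-04, -5.15111303e+01, -3.67310107e+01,  1.58532720e-05,
        1.29511720e-02, -8.58174587e-06]), 'tool_pos': array([ 0.26992276, -0.61788396,  0.21937762]), 'tcp_rot': array([-2.62765952,  1.71965163,  0.00278858]), 'wrist_force': array([0.0861835 , 0.28863089, 0.32950061]), 'torque': array([-0.04440257, -0.01059774, -0.01691045]), 'width': 0.9981995860420341}
[[403.51710655   0.         318.82332721]
 [  0.         403.51710655 193.03104274]
 [  0.           0.           1.        ]] [[ 0.38879737  0.59047129 -0.70723423  1.32870166]
 [ 0.9212952  -0.25516437  0.29343874 -0.35005582]
 [-0.00719382 -0.76565971 -0.64320561  0.84287536]
 [ 0.          0.          0.          1.        ]]
[[364.17094499   0.         321.52985877]
 [  0.         364.17094499 201.03527447]
 [  0.           0.           1.        ]] [[ 2.14861518e-03 -9.87614833e-01  1.56883158e-01  3.77945942e-01]
 [-9.99948388e-01 -3.67975944e-03 -9.46998220e-03  2.30271923e-04]
 [ 9.92998717e-03 -1.56854714e-01 -9.87571767e-01  1.27122963e+00]
 [ 0.00000000e+00  0.00000000e+00  0.00000000e+00  1.00000000e+00]]
```

View pics/scene0.png

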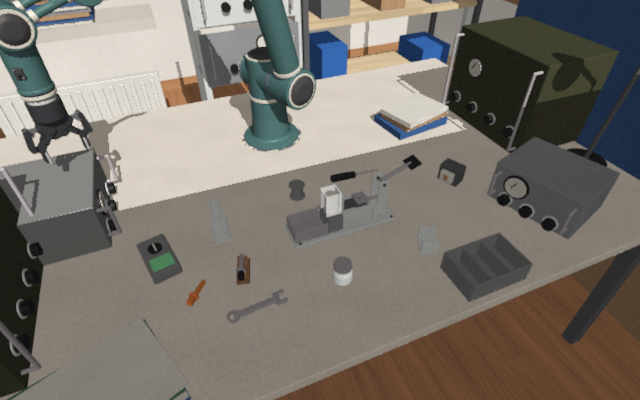

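View pics/top0.png

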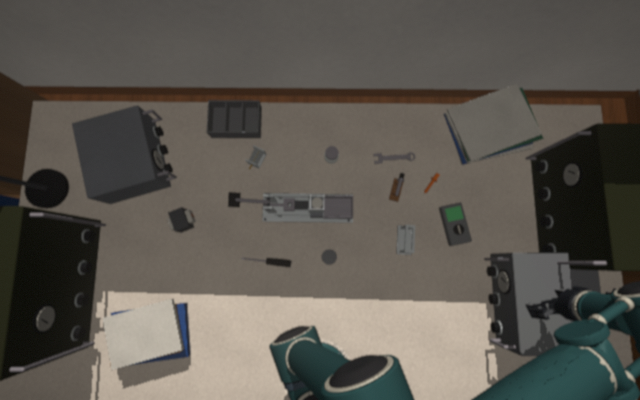

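The scene view shows the dispenser near (340,215), the rail near (405,238 in top), the rest with the pin near (397,187 in top), and an orange decoy at (432,182 in top). I'll zoom in on these.

```bash
cat > h.py <<'E'
from workcell import bot
import cv2, numpy as np
def cam(n): 
    c=bot.read_camera(n); return c["img"],c["camera_matrix"],c["pose"]
def ray(K,P,u,v):
    d=P[:3,:3]@np.linalg.solve(K,[u,v,1.]); return P[:3,3],d/np.linalg.norm(d)
def onz(K,P,u,v,z):
    o,d=ray(K,P,u,v); return o+d*(z-o[2])/d[2]
def proj(K,P,X):
    p=K@(P[:3,:3].T@(np.array(X)-P[:3,3])); return p[:2]/p[2]
def tri(r1,r2):
    (o1,d1),(o2,d2)=r1,r2
    t=np.linalg.lstsq(np.c_[d1,-d2],o2-o1,rcond=None)[0]
    a,b=o1+t[0]*d1,o2+t[1]*d2; return (a+b)/2,np.linalg.norm(a-b)
def crop(img,x0,y0,w,h,s,f):
    im=cv2.resize(img[y0:y0+h,x0:x0+w],None,fx=s,fy=s,interpolation=cv2.INTER_CUBIC)[:,:,::-1].copy()
    im=np.clip(im.astype(float)*1.4,0,255).astype(np.uint8)
    for k in range(0,w,10): cv2.putText(im,str(x0+k),(k*s,8),0,.3,(0,255,255),1); cv2.line(im,(k*s,10),(k*s,14),(0,255,255),1)
    for k in range(0,h,10): cv2.putText(im,str(y0+k),(0,k*s+4),0,.3,(0,255,255),1); cv2.line(im,(20,k*s),(24,k*s),(0,255,255),1)
    cv2.imwrite(f,im)
E
python3 - <<'E'
from h import *
i=cam("top")[0]; crop(i,220,165,140,70,5,"pics/t_disp.png"); crop(i,370,160,80,100,6,"pics/t_pin.png")
i=cam("scene")[0]; crop(i,280,150,150,100,5,"pics/s_disp.png"); crop(i,180,190,90,120,5,"pics/s_pin.png")
E
```

```text
(no output)
```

View pics/t_disp.png

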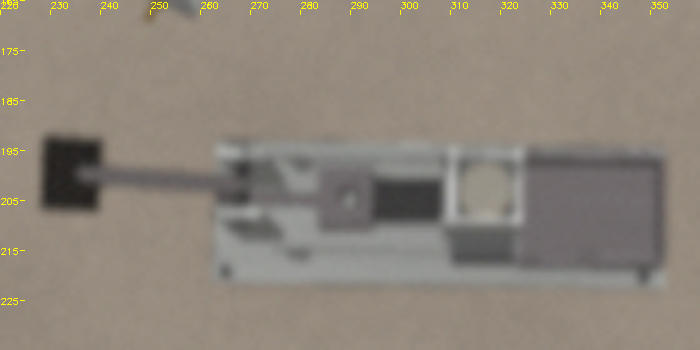

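View pics/t_pin.png

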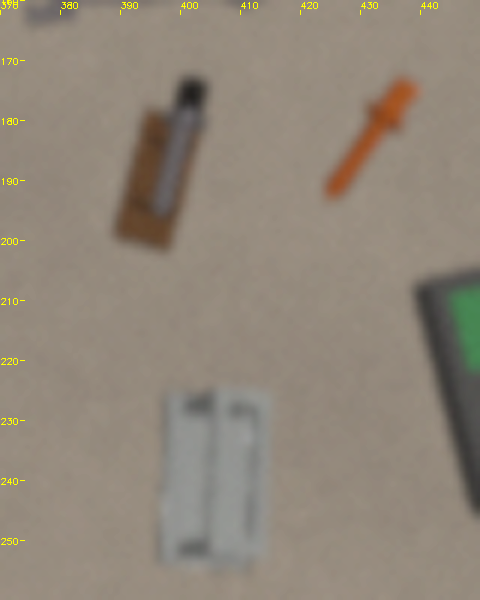

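View pics/s_disp.png

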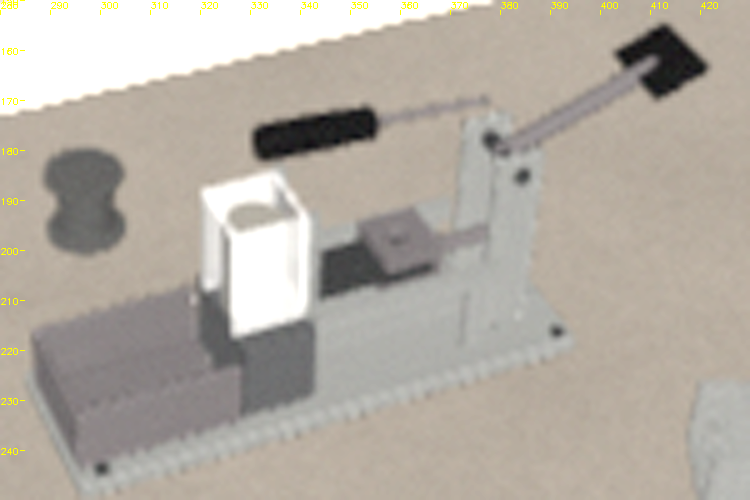

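View pics/s_pin.png

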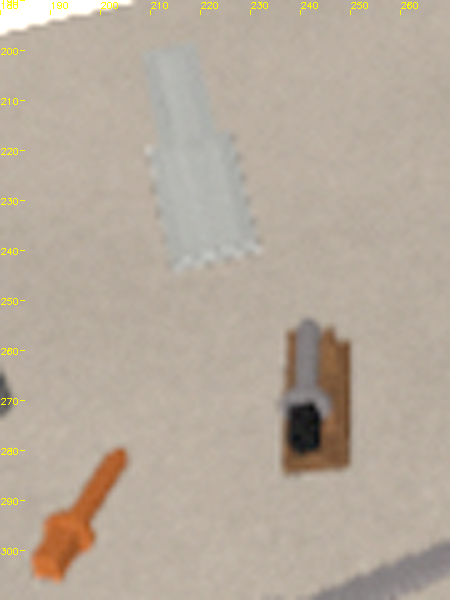

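The top view shows the pin's black head at (400,175) with its tip near (396,195), the rail at (396–414, 225–254), the fork hole near (288,204) and the pad at (234,200). I'll sharpen the details for measuring.

```bash
python3 - <<'E'
from h import *
def z(n,x0,y0,w,h,s,lo,hi,f):
    im=cam(n)[0][y0:y0+h,x0:x0+w].astype(float)
    im=np.clip((im-lo)/(hi-lo)*255,0,255).astype(np.uint8)
    im=cv2.resize(im,None,fx=s,fy=s,interpolation=cv2.INTER_NEAREST)[:,:,::-1].copy()
    for k in range(0,w,2): cv2.putText(im,str((x0+k)%100),(k*s,8),0,.3,(0,0,255),1)
    for k in range(0,h,2): cv2.putText(im,str(y0+k),(0,k*s+12),0,.3,(0,0,255),1)
    return im
a=z("top",392,220,26,38,14,70,150,0); b=z("scene",204,194,32,52,10,100,200,0)
H=max(a.shape[0],b.shape[0])
p=lambda x:np.pad(x,((0,H-x.shape[0]),(0,10),(0,0)))
cv2.imwrite("pics/rail.png",np.hstack([p(a),p(b)]))
a=z("top",280,194,18,20,20,60,160,0); b=z("scene",348,186,24,22,16,60,200,0)
H=max(a.shape[0],b.shape[0])
cv2.imwrite("pics/fork.png",np.hstack([p(a),p(b)]))
E
```

```text
(no output)
```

View pics/rail.png

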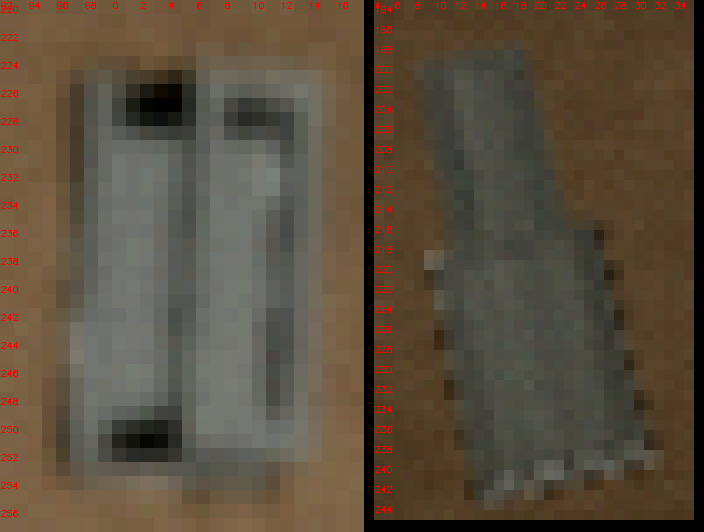

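View pics/fork.png

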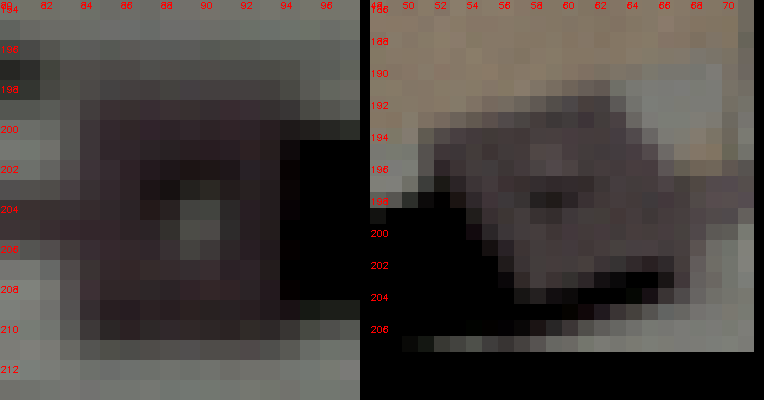

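The scene view shows the rail's top bars from (208–219,198) down to about (213–225,217), and its base corners at about (214,243), (231,239), (226,216). In the top view the fork's top face spans about (283.5–294.5, 198.5–210.5) with the hole near (289,204). Next I'll measure edges at sub-pixel level.

```bash
python3 - <<'E'
from h import *
img,K,P=cam("top"); simg,SK,SP=cam("scene")
s=img.astype(float); sat=s[:,:,0]-s[:,:,2]
ss=simg.astype(float); ssat=ss[:,:,0]-ss[:,:,2]
print("bg",np.median(sat[256:270,390:420]),np.median(ssat[200:240,235:260]))
def cross(vals,xs,bg,fg):
    t=(bg+fg)/2; v=np.array(vals)
    for i in range(len(v)-1):
        if v[i]>t>=v[i+1]: return xs[i]+(xs[i+1]-xs[i])*(v[i]-t)/(v[i]-v[i+1])
bg=np.median(sat[256:270,390:420]); fg=np.median(sat[235:245,399:403]); print(fg)
L=[(cross(sat[r,388:402],range(388,402),bg,fg),r) for r in range(227,251)]
R=[(cross(sat[r,422:408:-1],range(422,408,-1),bg,fg),r) for r in range(227,251)]
print([round(a,1) for a,_ in L]);print([round(a,1) for a,_ in R])
T=[(c,cross(sat[218:232,c],range(218,232),bg,fg)) for c in range(398,414)]
B=[(c,cross(sat[260:246:-1,c],range(260,246,-1),bg,fg)) for c in range(398,414)]
print([(c,round(r,1)) for c,r in T]);print([(c,round(r,1)) for c,r in B])
def w(pts,z):
    X=np.array([onz(K,P,u,v,z)[:2] for u,v in pts]); vx,vy,x0,y0=cv2.fitLine(X.astype(np.float32),cv2.DIST_HUBER,0,.001,.001).ravel()
    return X.mean(0),np.degrees(np.arctan2(vy,vx))
print("baseL z6",w(L,.006),"barR z85",w(R,.085))
# bars in top: ends
# pin colours
def cent(im,m):
    n,l,st,c=cv2.connectedComponentsWithStats(m.astype(np.uint8)); 
    return [(tuple(st[i]),c[i].round(2)) for i in range(1,n) if st[i][4]>6]
print("grip top",cent(img[168:205,388:408],img[168:205,388:408].max(2)<45))
print("grip scn",cent(simg[250:285,225:255],simg[250:285,225:255].max(2)<45))
print("pad top",cent(img[185:215,220:245],img[185:215,220:245].max(2)<60))
print("pad scn",cent(simg[150:175,398:428],simg[150:175,398:428].max(2)<60))
for r in range(170,200): print(r,' '.join('%3d/%3d'%(img[r,c].mean(),sat[r,c]) for c in range(390,408)))
E
```

```text
bg 17.0 17.0
1.0
[np.float64(397.0), np.float64(396.9), np.float64(396.8), np.float64(396.9), np.float64(396.8), np.float64(396.9), np.float64(396.7), np.float64(396.8), np.float64(396.8), np.float64(396.6), np.float64(396.6), np.float64(396.6), np.float64(396.4), np.float64(396.4), np.float64(396.3), np.float64(396.3), np.float64(396.3), np.float64(396.2), np.float64(396.2), np.float64(396.2), np.float64(396.0), np.float64(396.0), np.float64(396.0), np.float64(396.0)]
[np.float64(414.9), np.float64(414.8), np.float64(414.7), np.float64(414.7), np.float64(414.6), np.float64(414.6), np.float64(414.6), np.float64(414.6), np.float64(414.6), np.float64(414.5), np.float64(414.4), np.float64(414.4), np.float64(414.4), np.float64(414.4), np.float64(414.3), np.float64(414.3), np.float64(414.4), np.float64(414.3), np.float64(414.3), np.float64(414.2), np.float64(414.0), np.float64(414.0), np.float64(414.0), np.float64(414.0)]
[(398, np.float64(225.0)), (399, np.float64(224.8)), (400, np.float64(224.7)), (401, np.float64(224.8)), (402, np.float64(224.9)), (403, np.float64(225.2)), (404, np.flo
[... 4961 characters left out ...]
/ 31  51/ 23  58/ 14  59/ 15  55/ 20  66/ 23  86/ 20  97/ 18  99/ 18  99/ 17 100/ 17 100/ 17 100/ 17 100/ 18
196  56/ 33  52/ 37  50/ 39  51/ 38  50/ 36  50/ 33  52/ 27  52/ 27  54/ 29  72/ 24  92/ 20  97/ 17 101/ 18 101/ 18 101/ 18 101/ 18 101/ 17 100/ 17
197  53/ 34  51/ 39  49/ 41  51/ 40  50/ 40  50/ 37  50/ 36  51/ 36  59/ 31  77/ 24  95/ 18 100/ 17 101/ 17 100/ 17 100/ 17 101/ 18 101/ 17 101/ 18
198  55/ 32  51/ 38  51/ 38  51/ 39  50/ 40  51/ 37  51/ 38  54/ 38  64/ 30  83/ 20  97/ 18 101/ 17 101/ 17 101/ 18  99/ 17  99/ 18  98/ 17  99/ 18
199  65/ 26  60/ 28  57/ 31  54/ 34  53/ 34  52/ 35  50/ 38  54/ 37  69/ 29  88/ 19  98/ 17 100/ 17 100/ 17 100/ 16  99/ 17  99/ 17  98/ 17  98/ 17
```

```bash
python3 - <<'E'
from h import *
img,K,P=cam("top"); simg,SK,SP=cam("scene")
sat=img[:,:,0].astype(float)-img[:,:,2]; ssat=simg[:,:,0].astype(float)-simg[:,:,2]
print("rail base ctr", (onz(K,P,403,224.85,.006)+onz(K,P,403,254.,.006))/2, "len",np.linalg.norm(onz(K,P,403,224.85,.006)-onz(K,P,403,254.,.006)))
print("bars ctr", onz(K,P,409,224.3,.085),onz(K,P,412,252.6,.085))
pts=[]
for r in range(183,194):
    c=np.arange(394,404); w=np.clip(14-sat[r,394:404],0,None); pts.append(((w*c).sum()/w.sum(),r))
pts=np.array(pts); print(pts[[0,-1]])
for r in (174,175,176): 
    c=np.arange(396,407); w=np.clip(90-img[r,396:407].mean(1),0,None); print(r,(w*c).sum()/w.sum())
f=np.polyfit(pts[:,1],pts[:,0],1)
A=onz(K,P,np.polyval(f,183),183,.04);B=onz(K,P,np.polyval(f,193),193,.04)
d=(A-B);d/=np.linalg.norm(d); print("pin axis",A,B,np.degrees(np.arctan2(d[1],d[0])))
# along-axis markers
for r,z in((172.9,.047),(177.6,.047),(180.5,.04),(194.8,.044)): X=onz(K,P,np.polyval(f,r),r,z); print(r,X,(X-B)@d)
# grip centroid scene
m=(simg[250:285,225:255].max(2)<45).astype(np.uint8); 
M=cv2.moments(m,True); u=225+M['m10']/M['m00'];v=250+M['m01']/M['m00']; print(u,v,onz(SK,SP,u,v,.044))
for r in range(250,286): print(r,' '.join('%3d/%3d'%(simg[r,c].mean(),ssat[r,c]) for c in range(231,252)))
# fork hole
for (u,v) in ((289.2,204.3),): print("hole top guess",onz(K,P,u,v,.085))
for (u,v) in ((359,198),): print("hole scn guess",onz(SK,SP,u,v,.085))
E
```

```text
rail base ctr [ 0.44551142 -0.29473152  0.006     ] len 0.10073413917328705
bars ctr [ 0.4903537  -0.29761521  0.085     ] [ 0.39864345 -0.30407254  0.085     ]
[[399.34782609 183.        ]
 [396.9        193.        ]]
174 401.6110325318246
175 401.45745992601735
176 401.23856613102595
pin axis [ 0.63768797 -0.28057651  0.04      ] [ 0.60251177 -0.27083712  0.04      ] -15.476040742900329
172.9 [ 0.67185643 -0.28884925  0.047     ] 0.07163664535186526
177.6 [ 0.65522888 -0.28424551  0.047     ] 0.054383536237106726
180.5 [ 0.64653127 -0.28302499  0.04      ] 0.0456756058719695
194.8 [ 0.59550421 -0.26821827  0.044     ] -0.00745228306881703
240.53846153846155 275.1730769230769 [ 0.66523797 -0.28720203  0.044     ]
250 123/ 17 122/ 17 123/ 18 122/ 18 123/ 18 124/ 17 123/ 18 121/ 17 122/ 18 124/ 17 124/ 17 124/ 17 123/ 16 122/ 16 123/ 17 125/ 16 124/ 16 125/ 17 125/ 17 124/ 18 125/ 17
251 123/ 17 123/ 17 121/ 16 123/ 16 124/ 16 122/ 18 121/ 16 122/ 18 123/ 17 124/ 18 123/ 18 123/ 16 121/ 17 123/ 17 123/ 17 123/ 17 123/ 17 121/ 17 124/ 18 122/ 18 123/ 17
252 123/ 17 124/ 17 121/ 17 122
[... 5216 characters left out ...]
/ 48  69/ 49  71/ 52  71/ 48  68/ 49  65/ 46  63/ 47  62/ 48  73/ 38 112/ 20 124/ 17
283 125/ 18 124/ 18 122/ 18 123/ 16 124/ 16  97/ 30  67/ 46  63/ 49  66/ 48  67/ 49  67/ 46  73/ 50  72/ 48  78/ 43  81/ 40  82/ 38  79/ 32  86/ 32 100/ 26 118/ 19 124/ 18
284 125/ 17 124/ 17 125/ 17 125/ 17 126/ 18 108/ 28  86/ 34  85/ 31  83/ 28  97/ 26 102/ 24 106/ 30 106/ 27 107/ 25 110/ 24 113/ 24 110/ 20 113/ 20 121/ 18 124/ 17 123/ 16
285 125/ 18 125/ 16 124/ 18 127/ 17 125/ 17 118/ 19 109/ 19 112/ 20 113/ 16 119/ 17 125/ 17 125/ 17 127/ 17 125/ 18 124/ 17 126/ 16 124/ 17 123/ 18 124/ 18 124/ 17 124/ 17
hole top guess [0.55511307 0.09522486 0.085     ]
hole scn guess [0.56166043 0.09308851 0.085     ]
```

Measured from the images:

| Item | Position | Direction |
|---|---|---|
| Pin flange | about (0.646, −0.283) | axis yaw −15.5°, head toward +x |
| Rail slot centre | about (0.446, −0.2975) | yaw −4.2° |

I'll turn the jaws across the pin first, rising a little as I go.

Request:
{"op": "arm_command", "data": {"steps": [0, 0, -0.5, 0, 0, 1, 1, 0, 0, -0.5, 0, 0, 1, 1, 0, 0, -0.5, 0, 0, 1, 1, 0, 0, 0, 0, 0, 1, 1, -0.5, -0.3, 0, 0, 0, 1, 1, -1, -0.6, 0, 0, 0, 1, 1, -1, -0.6, 0, 0, 0, 0.5, 1, -1, -0.6, 0, 0, 0, 0, 1, -1, -0.6, 0, 0, 0, 0, 1, -1, -0.6, 0, 0, 0, 0, 1]}}

```text
time: 1.85
tool_pos: [0.4013, -0.4772, 0.2659]
tcp_rot: [-1.904, 2.499, -0.001]
wrist_force: [1.1, 0.4, -0.8]
width: 1.004
```

```bash
cat >> h.py <<'E'
from scipy.spatial.transform import Rotation as Ro
def go(p,jaw,extra=None):
    """remaining shift in present tool axes /30mm, turn in tool axes /6deg; jaw = wanted world yaw of tool x (deg), tool down"""
    s=bot.read_state(); R=Ro.from_rotvec(s["tcp_rot"]); 
    j=np.radians(jaw); x=np.array([np.cos(j),np.sin(j),0]); z=np.array([0,0,-1.]); T=Ro.from_matrix(np.c_[x,np.cross(z,x),z])
    print("t %.2f"%s["time"],"pos",s["tool_pos"].round(4),"F",s["wrist_force"].round(2),"w %.3f"%s["width"])
    print(" shift",(R.inv().apply(np.array(p)-s["tool_pos"])/.03).round(3)," turn",(np.degrees((R.inv()*T).as_rotvec())/6).round(3))
E
python3 -c "
from h import *
go((.6228,-.2764,.15),-105.5)"
```

```text
t 1.85 pos [ 0.4013 -0.4772  0.2659] F [ 1.07  0.37 -0.79] w 1.004
 shift [-8.415 -5.339  3.863]  turn [-0.004 -0.002  0.015]
```

Request:
{"op": "arm_command", "data": {"steps": [-0.94, -0.59, 0.2, 0, 0, 0, 1, -0.94, -0.59, 0.4, 0, 0, 0, 1, -0.94, -0.59, 0.4, 0, 0, 0, 1, -0.94, -0.59, 0.4, 0, 0, 0, 1, -0.94, -0.59, 0.4, 0, 0, 0, 1, -0.94, -0.59, 0.4, 0, 0, 0, 1, -0.94, -0.59, 0.4, 0, 0, 0, 1, -0.94, -0.59, 0.4, 0, 0, 0, 1, -0.9, -0.6, 0.4, 0, 0, 0, 1, 0, 0, 0.4, 0, 0, 0, 1]}}

```text
time: 3.1
tool_pos: [0.623, -0.2752, 0.1513]
tcp_rot: [-1.907, 2.496, -0.001]
wrist_force: [-0.6, -0.5, -0.4]
width: 1.003
```

```bash
python3 -c "
from h import *
go((.6228,-.2764,.047),-105.5)
i=cam('top')[0]; crop(i,360,140,100,100,6,'pics/t1.png')
i=cam('scene')[0]; crop(i,180,190,120,100,6,'pics/s1.png')"
```

```text
t 3.10 pos [ 0.623  -0.2752  0.1513] F [-0.63 -0.51 -0.41] w 1.003
 shift [ 0.041 -0.     3.476]  turn [-0.006  0.003  0.043]
```

View pics/t1.png

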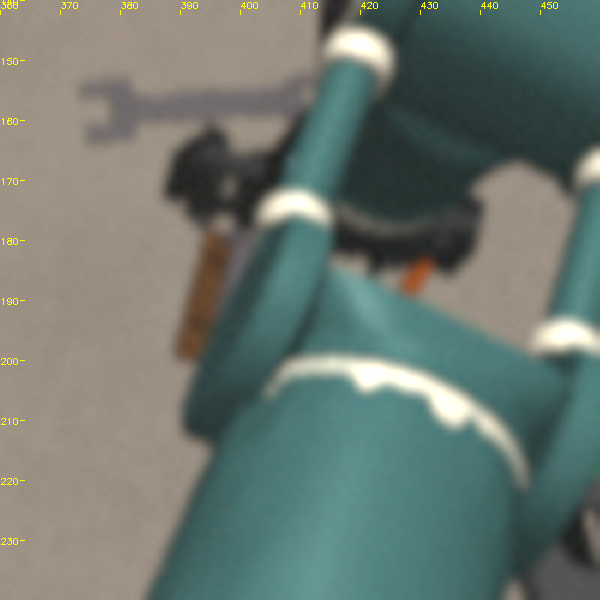

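View pics/s1.png

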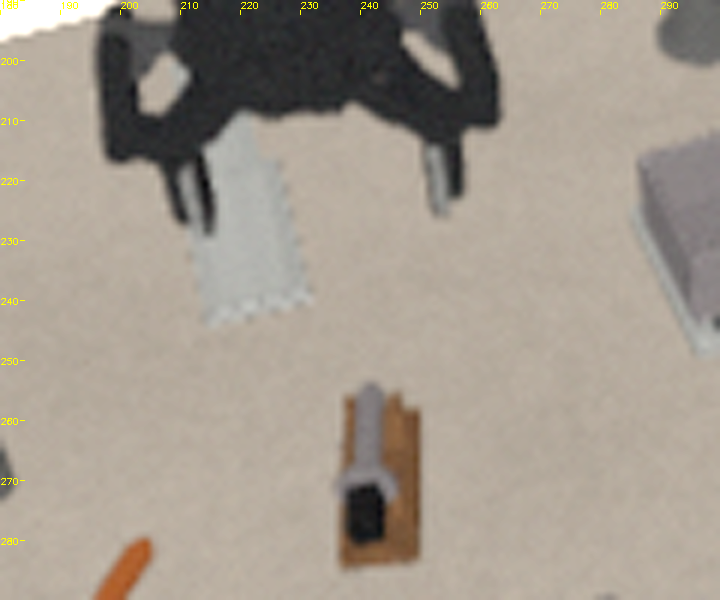

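```bash
python3 -c "
from h import *
i,K,P=cam('scene'); s=bot.read_state(); R=Ro.from_rotvec(s['tcp_rot']); 
for x in(-.0425,-.05,.0425,.05): print(x,proj(K,P,s['tool_pos']+R.apply([x,0,.001])))
for X in ((.646,-.283,.04),(.593,-.268,.04),(.672,-.290,.04)): print(proj(K,P,X))
"
```

```text
-0.0425 [252.03656233 230.42518144]
-0.05 [255.16860801 230.12076775]
0.0425 [216.21655957 233.90664386]
0.05 [213.02714688 234.21663324]
[240.45861336 270.05904384]
[240.97115071 253.65752492]
[240.33321602 278.56223932]
```

The scene view shows the open fingers at about (211,228) and (253,225), on either side of the pin at (240,270), which is clear. I'll descend with a slight correction, closing partway, and then look again.

Request:
{"op": "arm_command", "data": {"steps": [0, 0, 0.8, 0, 0, 0, 1, 0, 0, 0.9, 0, 0, 0, 0.7, 0, 0, 0.7, 0, 0, 0, 0.5, 0, 0, 0.3, 0, 0, 0, 0.5, 0, 0, 0.2, 0, 0, 0, 0.5, 0, 0, 0, 0, 0, 0, 0.5]}}

```text
time: 4.0
tool_pos: [0.6216, -0.2771, 0.065]
tcp_rot: [-1.903, 2.499, -0.001]
wrist_force: [-0.4, 0.1, -0.3]
width: 0.498
```

```bash
python3 -c "
from h import *
go((.6228,-.2764,.047),-105.5)
i,K,P=cam('scene'); crop(i,200,200,90,90,7,'pics/s2.png')
s=bot.read_state(); R=Ro.from_rotvec(s['tcp_rot'])
for x in(-.0225,.0225,0): print(x,proj(K,P,s['tool_pos']+R.apply([x,0,.010])))
"
```

```text
t 4.00 pos [ 0.6216 -0.2771  0.065 ] F [-0.43  0.14 -0.32] w 0.498
 shift [-0.031 -0.031  0.599]  turn [-0.003 -0.001  0.015]
-0.0225 [248.44498551 257.69421802]
0.0225 [230.59654084 259.53967477]
0 [239.53936376 258.61502317]
```

View pics/s2.png

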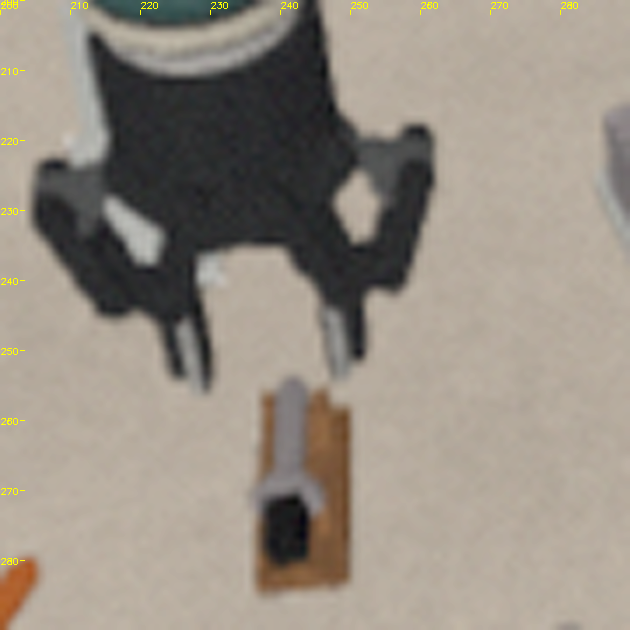

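```bash
python3 -c "
from h import *
i,K,P=cam('scene'); s=bot.read_state(); R=Ro.from_rotvec(s['tcp_rot']); print(s['tool_pos'])
for z in (.014,-.005,-.059,-.15): print(z,proj(K,P,s['tool_pos']+R.apply([0,0,z])))
i,K,P=cam('top');crop(i,370,150,90,70,7,'pics/t2.png')
for x,z in ((0,.014),(0,-.059),(-.0225,.01),(.0225,.01),(-.037,.01),(.037,.01)): print(x,z,proj(K,P,s['tool_pos']+R.apply([x,0,z])))
"
```

```text
[ 0.62213919 -0.27715261  0.0656343 ]
0.014 [239.7452209  259.64107852]
-0.005 [238.74404537 254.66466035]
-0.059 [235.76294788 239.84689136]
-0.15 [230.23347969 212.36225442]
0 0.014 [399.25234207 186.7455173 ]
0 -0.059 [404.2385384  182.34339239]
-0.0225 0.01 [393.1087363  184.77283521]
0.0225 0.01 [405.92000389 188.2643389 ]
-0.037 0.01 [388.98715132 183.64956392]
0.037 0.01 [410.05458185 189.39115122]
```

View pics/t2.png

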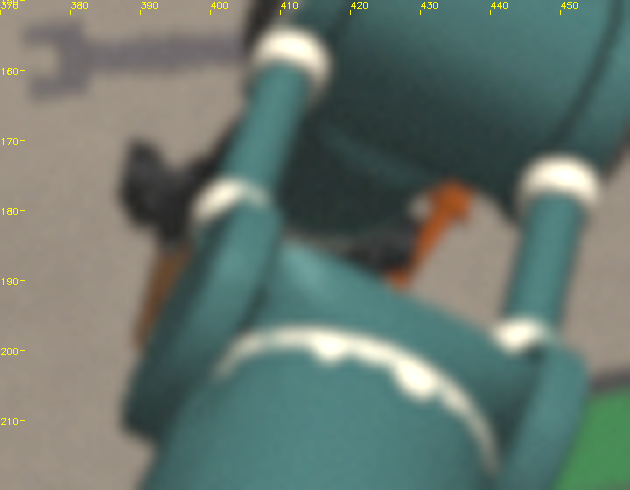

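The picture puts the fingertips at about (228.5,255) and (246,253), but the state predicts their midpoint at (239.5,258.6). I'll raise a little and shut the fingers to check the hand-eye offset.

Request:
{"op": "arm_command", "data": {"steps": [0, 0, -0.7, 0, 0, 0, 0.2, 0, 0, -0.3, 0, 0, 0, 0, 0, 0, 0, 0, 0, 0, 0, 0, 0, 0, 0, 0, 0, 0]}}

```text
time: 4.65
tool_pos: [0.6215, -0.2768, 0.0949]
tcp_rot: [-1.904, 2.499, -0.0]
wrist_force: [0.4, -0.6, -0.2]
width: 0.004
```

```bash
python3 -c "
from h import *
i,K,P=cam('scene'); s=bot.read_state(); R=Ro.from_rotvec(s['tcp_rot']); print(s['tool_pos'],s['width'])
crop(i,200,180,90,90,7,'pics/s3.png')
for y in (0,-.011):
  for z in (.014,-.005,-.059,-.15): print(y,z,proj(K,P,s['tool_pos']+R.apply([0,y,z])))
"
```

```text
[ 0.62108545 -0.27665469  0.0943569 ] -0.001712977341840777
0 0.014 [238.31181688 251.72471929]
0 -0.005 [237.27173387 246.57723737]
0 -0.059 [234.17181933 231.23542921]
0 -0.15 [228.41017904 202.72045593]
-0.011 0.014 [238.21711362 255.03148009]
-0.011 -0.005 [237.16710432 249.88143045]
-0.011 -0.059 [234.03633733 234.5257517 ]
-0.011 -0.15 [228.21230513 205.96023795]
```

View pics/s3.png

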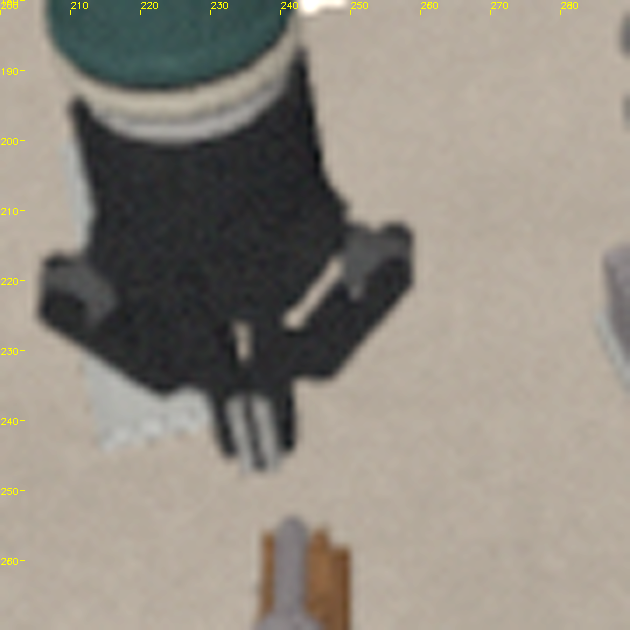

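```bash
python3 -c "
from h import *
i,K,P=cam('scene'); crop(i,225,90,90,70,7,'pics/s4.png')
for X in ((0,0,0),(.08,0,0),(.1,0,0),(0,.1,0),(0,-.1,0)): print(X,proj(K,P,X))
print('rail')
c=np.array([.4458,-.2973]);a=np.radians(-4.2);u=np.array([np.cos(a),np.sin(a)]);v=np.array([-u[1],u[0]])
for sx in(-1,1):
  for sy in (-1,1):
    print(sx,sy,proj(K,P,[*(c+u*.05*sx+v*.025*sy),0.0]),proj(K,P,[*(c+u*.05*sx+v*.0155*sy),0.085]))
"
```

```text
(0, 0, 0) [270.94123637 134.83574815]
(0.08, 0, 0) [277.38226322 145.15560606]
(0.1, 0, 0) [279.06774765 147.85610089]
(0, 0.1, 0) [294.84647346 129.51410865]
(0, -0.1, 0) [246.13391264 140.35820474]
rail
-1 -1 [209.55366363 221.47798659] [207.53691062 199.42504214]
-1 1 [226.238036  217.7174571] [218.39882796 197.12079793]
1 -1 [213.92490907 244.80405978] [211.98394244 222.40075603]
1 1 [231.61648857 240.56230781] [223.53666711 219.78683121]
```

View pics/s4.png

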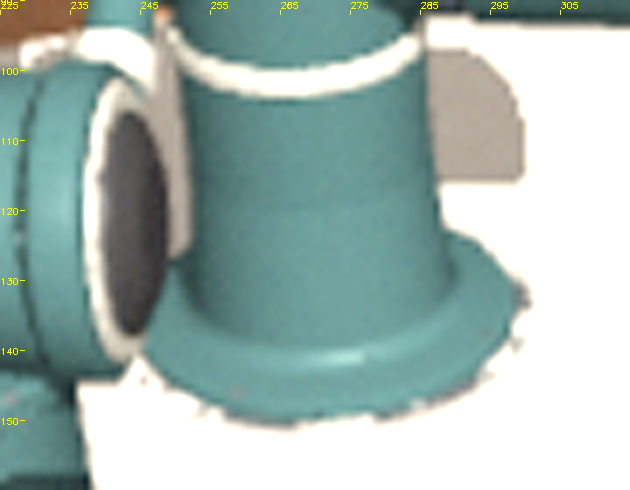

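Gripper knuckles and axis line agree with the calibration; only the distance along the tool is ambiguous in this view (tip seen at (236,247)). I'll settle it by touching the shank gently with shut fingers.

Request:
{"op": "arm_command", "data": {"steps": [0, 0, 0.5, 0, 0, 0, 0, 0, 0, 0.4, 0, 0, 0, 0, 0, 0, 0.1, 0, 0, 0, 0, 0, 0, 0, 0, 0, 0, 0]}}

```text
time: 5.25
tool_pos: [0.621, -0.2766, 0.0637]
tcp_rot: [1.903, -2.499, -0.002]
wrist_force: [0.7, 1.5, -0.0]
width: 0.001
```

Request:
{"op": "arm_command", "data": {"steps": [0, 0, 0.08, 0, 0, 0, 0, 0, 0, 0.06, 0, 0, 0, 0]}}

```text
time: 5.5
tool_pos: [0.6218, -0.277, 0.0609]
tcp_rot: [-1.903, 2.499, -0.001]
wrist_force: [-1.1, 0.5, 0.2]
width: 0.001
```

Request:
{"op": "arm_command", "data": {"steps": [0, 0, 0.06, 0, 0, 0, 0, 0, 0, 0, 0, 0, 0, 0]}}

```text
time: 5.75
tool_pos: [0.6214, -0.2768, 0.0586]
tcp_rot: [1.904, -2.499, -0.0]
wrist_force: [0.1, -0.1, -0.3]
width: 0.003
```

Request:
{"op": "arm_command", "data": {"steps": [0, 0, 0.08, 0, 0, 0, 0, 0, 0, 0, 0, 0, 0, 0]}}

```text
time: 6.0
tool_pos: [0.6213, -0.2767, 0.056]
tcp_rot: [1.904, -2.499, -0.001]
wrist_force: [-0.1, -0.5, 0.5]
width: 0.002
```

```bash
python3 -c "
from h import *
i,K,P=cam('scene'); s=bot.read_state(); R=Ro.from_rotvec(s['tcp_rot']); print(s['tool_pos'],s['wrist_force'])
crop(i,200,200,90,90,7,'pics/s5.png')
for y in (0,-.011):
  for z in (.014,-.005,): print(y,z,proj(K,P,s['tool_pos']+R.apply([0,y,z])))
"
```

```text
[ 0.62132286 -0.27677121  0.05610448] [ 0.54434599 -0.44334758  0.07500527]
0 0.014 [240.30735831 261.8093317 ]
0 -0.005 [239.31657026 256.9026863 ]
-0.011 0.014 [240.23098226 265.11852048]
-0.011 -0.005 [239.23112989 260.21134777]
```

View pics/s5.png

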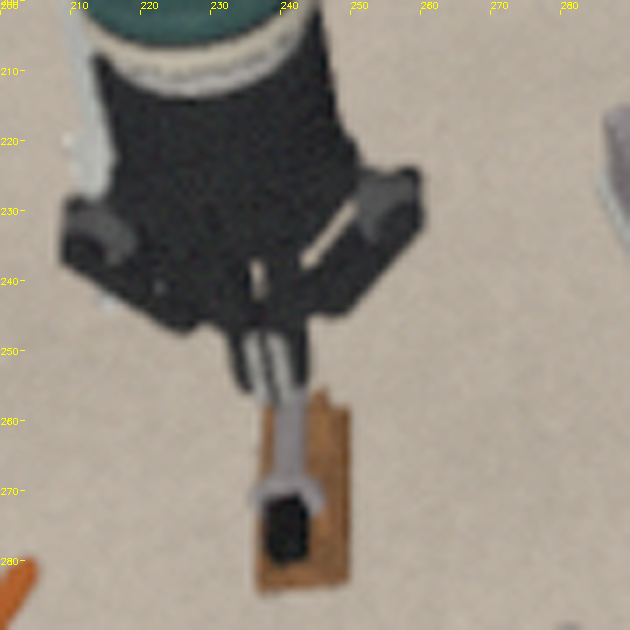

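The tip's lower front edge is at (239,257), in line with the shank, and there's no contact yet. I'll continue down gently.

Request:
{"op": "arm_command", "data": {"steps": [0, 0, 0.1, 0, 0, 0, 0, 0, 0, 0, 0, 0, 0, 0]}}

```text
time: 6.3
tool_pos: [0.6212, -0.2767, 0.0529]
tcp_rot: [1.903, -2.499, -0.001]
wrist_force: [0.1, -0.1, 0.3]
width: -0.001
```

Request:
{"op": "arm_command", "data": {"steps": [0, 0, 0.1, 0, 0, 0, 0, 0, 0, 0, 0, 0, 0, 0]}}

```text
time: 6.55
tool_pos: [0.6212, -0.2767, 0.0498]
tcp_rot: [1.904, -2.499, -0.001]
wrist_force: [-1.0, 0.0, 0.2]
width: -0.0
```

Request:
{"op": "arm_command", "data": {"steps": [0, 0, 0.1, 0, 0, 0, 0, 0, 0, 0, 0, 0, 0, 0]}}

```text
time: 6.8
tool_pos: [0.6212, -0.2767, 0.0469]
tcp_rot: [1.903, -2.499, -0.001]
wrist_force: [0.3, 0.6, -0.7]
width: -0.001
```

Request:
{"op": "arm_command", "data": {"steps": [0, 0, 0.1, 0, 0, 0, 0, 0, 0, 0, 0, 0, 0, 0]}}

```text
time: 7.05
tool_pos: [0.6212, -0.2767, 0.0439]
tcp_rot: [1.903, -2.499, -0.001]
wrist_force: [-0.8, 0.0, 0.4]
width: 0.002
```

```bash
python3 -c "
from h import *
i,K,P=cam('scene'); s=bot.read_state(); print(s['tool_pos'],s['wrist_force'])
crop(i,200,200,90,90,7,'pics/s6.png')
"
```

```text
[ 0.62131663 -0.27677586  0.04405428] [ 0.32589398 -0.09560267  0.2554149 ]
```

View pics/s6.png

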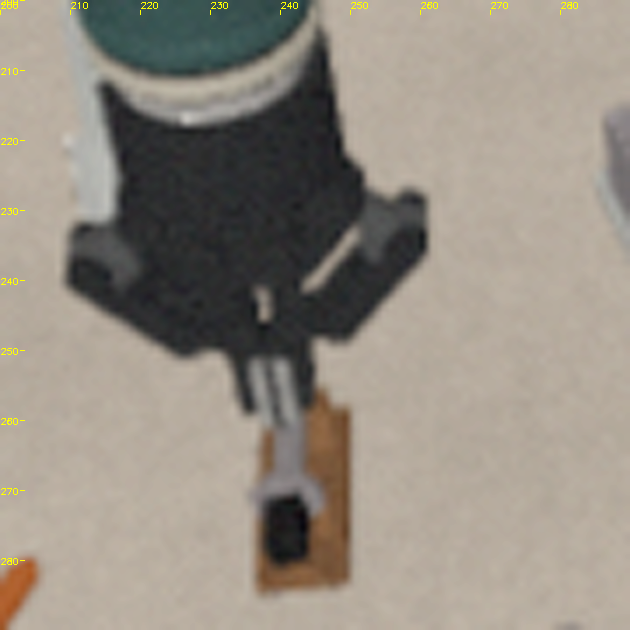

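```bash
python3 -c "
from h import *
i,K,P=cam('scene')
for z in (.03,.04,.046,.05,.06): print(onz(K,P,239.3,260.8,z))
"
```

```text
[ 0.60624087 -0.27722798  0.03      ]
[ 0.61512858 -0.27812391  0.04      ]
[ 0.62046122 -0.27866147  0.046     ]
[ 0.6240163  -0.27901984  0.05      ]
[ 0.63290402 -0.27991577  0.06      ]
```

Request:
{"op": "arm_command", "data": {"steps": [0, 0, 0.06, 0, 0, 0, 0, 0, 0, 0, 0, 0, 0, 0]}}

```text
time: 7.4
tool_pos: [0.6213, -0.2768, 0.0423]
tcp_rot: [1.904, -2.499, -0.0]
wrist_force: [0.7, 0.2, 0.3]
width: -0.001
```

Request:
{"op": "arm_command", "data": {"steps": [0, 0, 0.06, 0, 0, 0, 0, 0, 0, 0, 0, 0, 0, 0]}}

```text
time: 7.65
tool_pos: [0.6213, -0.2768, 0.0405]
tcp_rot: [1.904, -2.499, -0.001]
wrist_force: [-0.1, -0.3, 0.5]
width: 0.003
```

Request:
{"op": "arm_command", "data": {"steps": [0, 0, 0.06, 0, 0, 0, 0, 0, 0, 0, 0, 0, 0, 0]}}

```text
time: 7.9
tool_pos: [0.6213, -0.2768, 0.0386]
tcp_rot: [1.903, -2.499, -0.001]
wrist_force: [0.1, -0.7, -0.5]
width: -0.004
```

Request:
{"op": "arm_command", "data": {"steps": [0, 0, 0.1, 0, 0, 0, 0, 0, 0, 0, 0, 0, 0, 0]}}

```text
time: 8.15
tool_pos: [0.6212, -0.2767, 0.0355]
tcp_rot: [1.903, -2.499, -0.001]
wrist_force: [0.3, 0.3, 0.2]
width: 0.002
```

Request:
{"op": "arm_command", "data": {"steps": [0, 0, 0.06, 0, 0, 0, 0, 0, 0, 0, 0, 0, 0, 0]}}

```text
time: 8.4
tool_pos: [0.6215, -0.277, 0.0351]
tcp_rot: [1.904, -2.499, 0.0]
wrist_force: [-2.9, 1.0, 5.8]
width: -0.002
```

Request:
{"op": "arm_command", "data": {"steps": [0, 0, 0.06, 0, 0, 0, 0, 0, 0, 0, 0, 0, 0, 0]}}

```text
time: 8.65
tool_pos: [0.6216, -0.2771, 0.0349]
tcp_rot: [1.904, -2.499, 0.0]
wrist_force: [-6.0, 1.9, 12.2]
width: -0.001
```

Request:
{"op": "arm_command", "data": {"steps": [0, 0, 0.06, 0, 0, 0, 0, 0, 0, 0, 0, 0, 0, 0]}}

```text
time: 8.9
tool_pos: [0.6216, -0.2772, 0.0347]
tcp_rot: [1.904, -2.499, 0.001]
wrist_force: [-9.1, 3.2, 20.3]
width: 0.002
```

Request:
{"op": "arm_command", "data": {"steps": [0, 0, -0.18, 0, 0, 0, 0, 0, 0, 0, 0, 0, 0, 0]}}

```text
time: 9.15
tool_pos: [0.622, -0.2771, 0.0364]
tcp_rot: [-1.903, 2.499, -0.002]
wrist_force: [-0.0, -0.3, 0.5]
width: 0.002
```

```bash
python3 -c "
from h import *
i,K,P=cam('scene'); s=bot.read_state(); print(s['tool_pos'],s['wrist_force'],s['q'],s['joint_torque'])
crop(i,200,200,90,90,7,'pics/s7.png')
"
```

```text
[ 0.62161669 -0.27687767  0.03581553] [ 0.91634434  0.38927972 -0.01945835] [-4.55650086e-01  4.32398177e-01  1.74205908e+00  3.65355769e-05
  9.66730149e-01  1.38396826e+00] [-7.00996199e-03 -5.59377372e+01 -3.20154047e+01 -3.20782310e-04
 -1.08908251e-02 -1.88072141e-05]
```

View pics/s7.png

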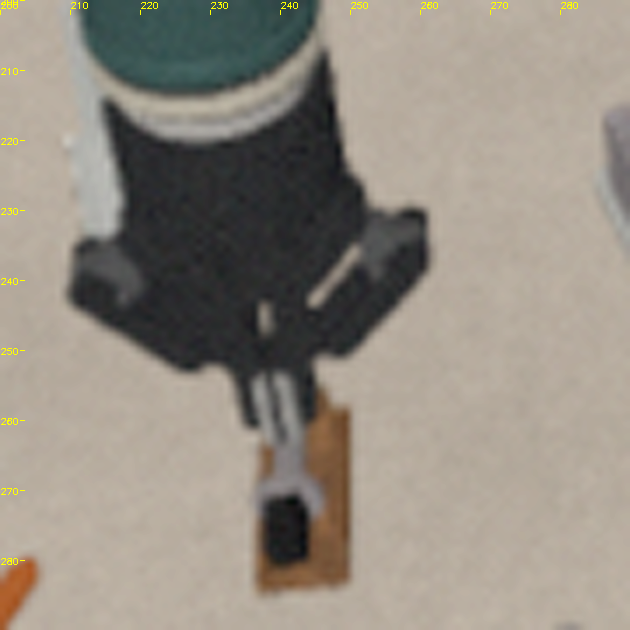

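Contact came at a reported TCP z of 0.0352. So the real fingertips are about 11 mm above the reported TCP rather than 14 mm below it, an offset of about 25 mm, which matches the picture (−8 rows). I'll use that offset from here on: open, shift slightly, and go down to a reported z of 0.022.

Request:
{"op": "arm_command", "data": {"steps": [-0.06, -0.1, -0.1, 0, 0, 0, 0.3, 0, 0, 0, 0, 0, 0, 0.45, 0, 0, 0, 0, 0, 0, 0.45, 0, 0, 0.25, 0, 0, 0, 0.45, 0, 0, 0.25, 0, 0, 0, 0.45, 0, 0, 0, 0, 0, 0, 0.45]}}

```text
time: 9.95
tool_pos: [0.6237, -0.2754, 0.0223]
tcp_rot: [1.903, -2.498, -0.004]
wrist_force: [0.6, 0.5, -0.3]
width: 0.452
```

```bash
python3 -c "
from h import *
go((.6228,-.2764,.022),-105.5)
i,K,P=cam('scene')
crop(i,200,200,90,90,7,'pics/s8.png')
"
```

```text
t 9.95 pos [ 0.6237 -0.2754  0.0223] F [ 0.61  0.49 -0.26] w 0.452
 shift [0.04  0.02  0.009]  turn [0.026 0.005 0.015]
```

View pics/s8.png

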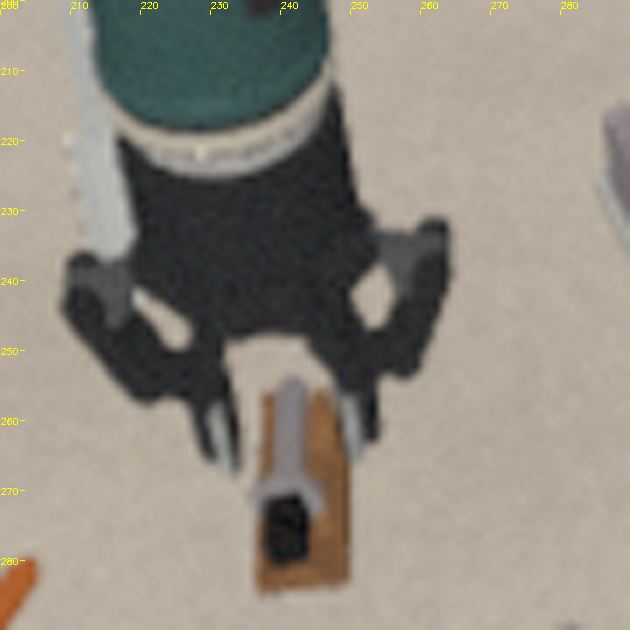

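The view shows the fingers on either side of the shank: inner tips at (233,267) and (250,265), pin at column 240.7. Closing now.

Request:
{"op": "arm_command", "data": {"steps": [0, 0, 0, 0, 0, 0, 0, 0, 0, 0, 0, 0, 0, 0, 0, 0, 0, 0, 0, 0, 0, 0, 0, 0, 0, 0, 0, 0], "squeeze": 60}}

```text
time: 10.5
tool_pos: [0.6251, -0.2761, 0.0243]
tcp_rot: [-1.903, 2.499, -0.001]
wrist_force: [-0.5, -0.2, 0.4]
width: 0.109
```

```bash
python3 -c "
from h import *
go((.6228,-.2764,.022),-105.5)
i,K,P=cam('scene')
crop(i,200,200,90,90,7,'pics/s9.png')
"
```

```text
t 10.50 pos [ 0.6251 -0.2761  0.0243] F [-0.46 -0.18  0.36] w 0.109
 shift [0.031 0.073 0.077]  turn [-0.007 -0.002  0.016]
```

View pics/s9.png

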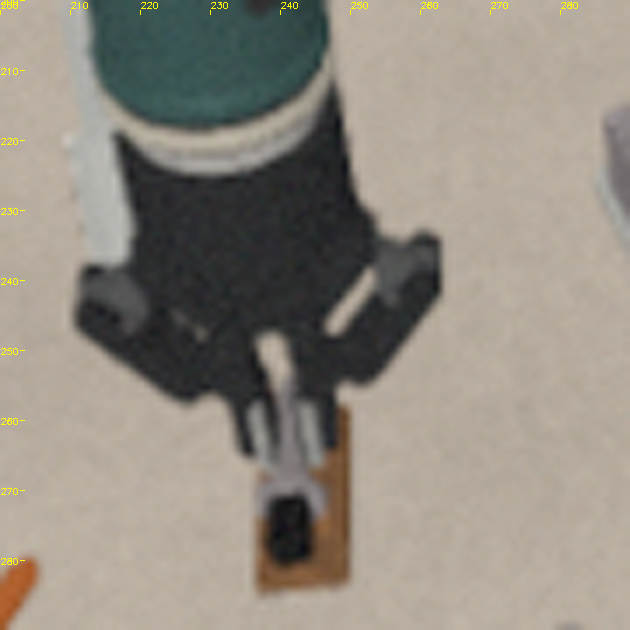

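The view shows the pads clamped on the shank (width 0.109), just tip-side of the flange. Lifting.

Request:
{"op": "arm_command", "data": {"steps": [0, 0, -0.3, 0, 0, 0, 0, 0, 0, -0.7, 0, 0, 0, 0, 0, 0, -1, 0, 0, 0, 0, 0, 0, -1, 0, 0, 0, 0, 0, 0, -0.5, 0, 0, 0, 0, 0, 0, 0, 0, 0, 0, 0]}}

```text
time: 11.3
tool_pos: [0.6261, -0.2765, 0.1314]
tcp_rot: [-1.903, 2.498, -0.006]
wrist_force: [-0.2, -0.6, -0.6]
width: 0.109
```

```bash
python3 -c "
from h import *
go((.435,-.298,.14),-94.2)
i,K,P=cam('scene')
crop(i,190,170,100,100,6,'pics/s10.png')
"
```

```text
t 11.30 pos [ 0.6261 -0.2765  0.1314] F [-0.17 -0.62 -0.64] w 0.109
 shift [ 2.383  5.949 -0.31 ]  turn [-0.037 -0.011 -1.867]
```

View pics/s10.png

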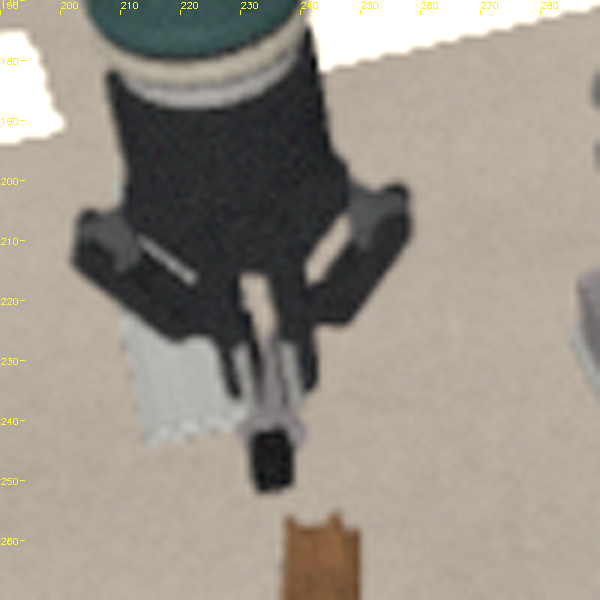

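```bash
python3 -c "
from h import *
i,K,P=cam('scene')
for dz in (.104,.107,.110):
  for X in ((.593,-.268,.04),(.6459,-.2828,.04),(.6719,-.290,.04)): print(dz,proj(K,P,np.array(X)+[0.0015,0,dz]))
m=i[235:260,225:245].max(2)<45
M=cv2.moments(m.astype(np.uint8),True);print(225+M['m10']/M['m00'],235+M['m01']/M['m00'])
print(proj(K,P,(.6645,-.2877,.044+.107)))
"
```

```text
0.104 [235.57563083 225.80413111]
0.104 [234.86193829 242.0974911 ]
0.104 [234.51926091 250.63196166]
0.107 [235.40473476 224.93258822]
0.107 [234.68207328 241.22073117]
0.107 [234.33471324 249.75357997]
0.11 [235.23317182 224.05764441]
0.11 [234.50147547 240.34039914]
0.11 [234.14939706 248.87154042]
235.17857142857142 246.125
[234.14029508 245.6353296 ]
```

```bash
python3 -c "
from h import *
i,K,P=cam('scene')
im=i[215:257,215:255]; im=cv2.resize(im,None,fx=14,fy=14,interpolation=cv2.INTER_CUBIC)
im=np.clip(im.astype(float)*1.5,0,255).astype(np.uint8)[:,:,::-1].copy()
for k in range(0,40,5): cv2.putText(im,str(215+k),(k*14,10),0,.35,(0,0,255),1)
for k in range(0,42,5): cv2.putText(im,str(215+k),(0,k*14+5),0,.35,(0,0,255),1)
cv2.imwrite('pics/s11.png',im)
"
```

```text
(no output)
```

View pics/s11.png

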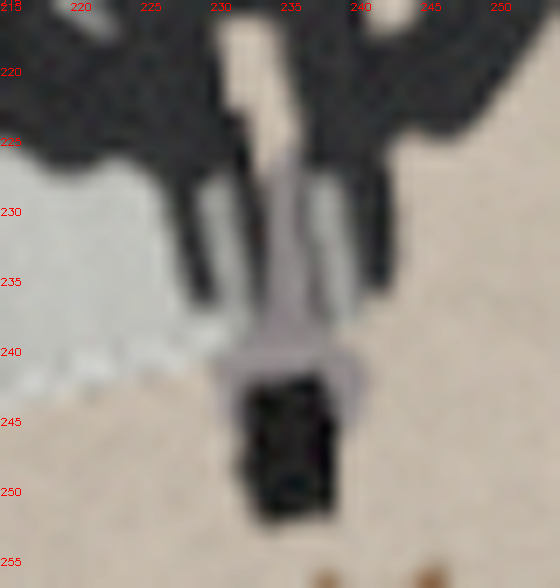

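The zoomed view shows the pin held level: shank tip at (234.7,226.5), flange at row 240, head down to row 252. Next I move over the rail, staying high.

Request:
{"op": "arm_command", "data": {"steps": [0.3, 0.7, 0, 0, 0, -0.9, 0, 0.3, 1, 0, 0, 0, -0.9, 0, 0.3, 1, 0, 0, 0, 0, 0, 0.3, 1, 0, 0, 0, 0, 0, 0.3, 1, 0, 0, 0, 0, 0, 0, 0.5, 0, 0, 0, 0, 0]}}

```text
time: 12.2
tool_pos: [0.462, -0.3006, 0.1272]
tcp_rot: [2.128, -2.31, -0.005]
wrist_force: [0.1, 0.1, -0.8]
width: 0.103
```

```bash
python3 -c "
from h import *
go((.4417,-.297,.11),-94.2)"
```

```text
t 12.20 pos [ 0.462  -0.3006  0.1272] F [ 0.12  0.13 -0.78] w 0.103
 shift [-0.065  0.682  0.575]  turn [ 0.027  0.016 -0.08 ]
```

Request:
{"op": "arm_command", "data": {"steps": [-0.06, 0.4, 0.3, 0, 0, -0.08, 0, 0, 0.28, 0.27, 0, 0, 0, 0, 0, 0, 0, 0, 0, 0, 0]}}

```text
time: 12.58
tool_pos: [0.4431, -0.2968, 0.1103]
tcp_rot: [2.14, -2.3, -0.004]
wrist_force: [-0.1, 0.7, -0.9]
width: 0.112
```

```bash
cat >> h.py <<'E'
def zoom(n,x0,y0,w,h,s,f,g=1.5):
    i=cam(n)[0]
    im=cv2.resize(i[y0:y0+h,x0:x0+w],None,fx=s,fy=s,interpolation=cv2.INTER_CUBIC)
    im=np.clip(im.astype(float)*g,0,255).astype(np.uint8)[:,:,::-1].copy()
    for k in range(0,w,5): cv2.putText(im,str(x0+k),(k*s,10),0,.35,(0,0,255),1)
    for k in range(0,h,5): cv2.putText(im,str(y0+k),(0,k*s+5),0,.35,(0,0,255),1)
    cv2.imwrite(f,im)
E
python3 -c "
from h import *
go((.4417,-.297,.11),-94.2)
zoom('scene',180,165,60,85,7,'pics/s12.png',1.3)
zoom('top',380,200,60,75,7,'pics/t12.png',1.3)
i,K,P=cam('scene')
z=.11+.0157
for x in(-.055,0,.027):
  print(x,proj(K,P,(.4635+x*.9973,-.2986-.0732*x,z)))
  print('   slot',proj(K,P,(.4635+x*.9973,-.2986-.0732*x,.085)))
"
```

```text
t 12.57 pos [ 0.4431 -0.2968  0.1103] F [-0.15  0.7  -0.91] w 0.112
 shift [0.009 0.046 0.009]  turn [0.021 0.015 0.013]
-0.055 [211.01516805 190.05913744]
   slot [213.56219455 201.01882824]
0 [213.58728    202.33980756]
   slot [216.16524635 213.40413672]
0.027 [214.92037055 208.70471139]
   slot [217.51266862 219.81516565]
```

View pics/s12.png

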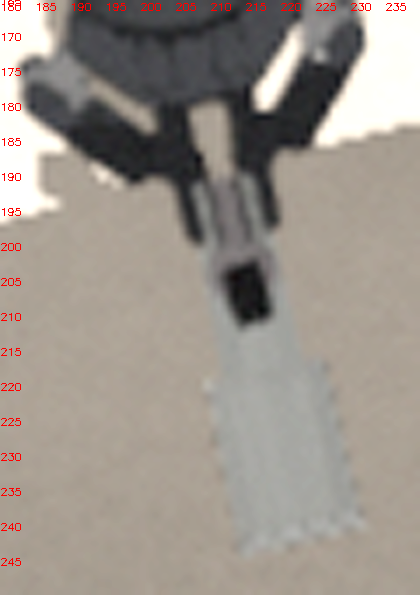

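View pics/t12.png

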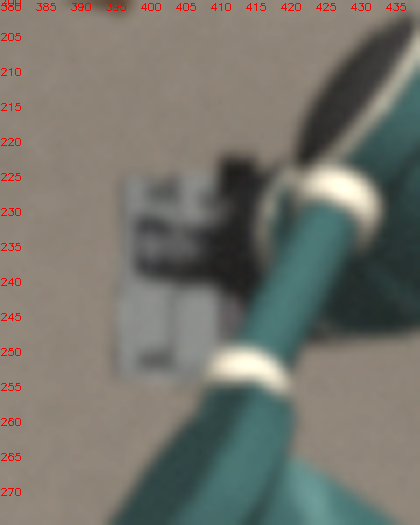

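```bash
python3 -c "
from h import *
i,K,P=cam('top')
zoom('top',400,212,30,24,20,'pics/t13.png',1.5)
for z in (.126,.133): print(onz(K,P,412.5,223.5,z))
a=.4635+.016*.997;b=-.2986-.016*.073
print(a,b,proj(K,P,(a,b,.133)),proj(K,P,(a,b,.126)))
"
```

```text
[ 0.48903801 -0.29850255  0.126     ]
[ 0.48835898 -0.2966766   0.133     ]
0.47945200000000004 -0.299768 [413.58782816 226.3335909 ] [413.01230867 226.52925416]
```

View pics/t13.png

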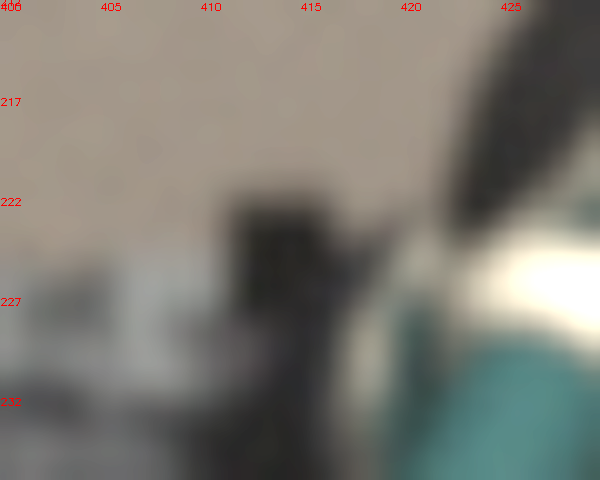

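The top view shows the head at columns 411–416 with its end at row 222, within about 1 mm of the prediction across the slot and about 3 mm forward. That's fine. Lowering to just above the bars.

Request:
{"op": "arm_command", "data": {"steps": [0, 0, 0.3, 0, 0, 0, 0, 0, 0, 0.3, 0, 0, 0, 0, 0, 0, 0.2, 0, 0, 0, 0, 0, 0, 0.06, 0, 0, 0, 0, 0, 0, 0, 0, 0, 0, 0]}}

```text
time: 13.45
tool_pos: [0.444, -0.2977, 0.0857]
tcp_rot: [2.14, -2.3, -0.001]
wrist_force: [0.1, -0.2, -1.6]
width: 0.106
```

```bash
python3 -c "
from h import *
go((.4417,-.297,.0823),-94.2)
zoom('scene',185,180,50,50,11,'pics/s14.png',1.4)"
```

```text
t 13.45 pos [ 0.444  -0.2977  0.0857] F [ 0.13 -0.16 -1.58] w 0.106
 shift [-0.019  0.077  0.114]  turn [0.004 0.002 0.012]
```

View pics/s14.png

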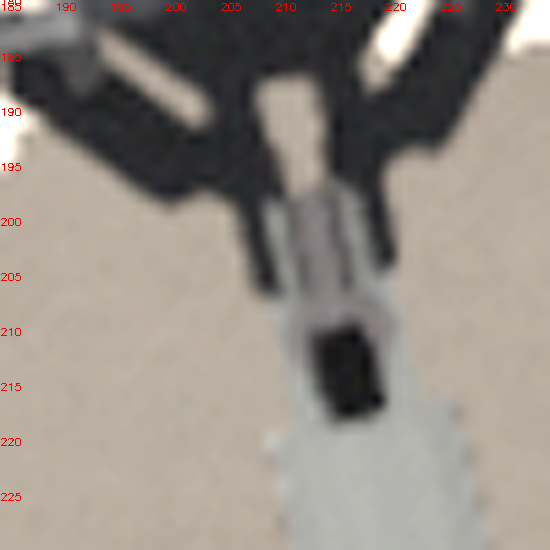

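Request:
{"op": "arm_command", "data": {"steps": [0, 0, 0.06, 0, 0, 0, 0, 0, 0, 0, 0, 0, 0, 0]}}

```text
time: 13.75
tool_pos: [0.4441, -0.2978, 0.0843]
tcp_rot: [-2.14, 2.3, -0.0]
wrist_force: [-0.2, 0.3, -0.8]
width: 0.105
```

Request:
{"op": "arm_command", "data": {"steps": [0, 0, 0.05, 0, 0, 0, 0, 0, 0, 0, 0, 0, 0, 0]}}

```text
time: 14.0
tool_pos: [0.444, -0.2977, 0.0825]
tcp_rot: [2.14, -2.3, -0.0]
wrist_force: [0.4, -1.5, -1.4]
width: 0.107
```

Request:
{"op": "arm_command", "data": {"steps": [0, 0, 0.05, 0, 0, 0, 0, 0, 0, 0, 0, 0, 0, 0]}}

```text
time: 14.25
tool_pos: [0.444, -0.2977, 0.081]
tcp_rot: [2.14, -2.3, -0.001]
wrist_force: [-1.1, 0.7, -0.8]
width: 0.112
```

Request:
{"op": "arm_command", "data": {"steps": [0, 0, 0.06, 0, 0, 0, 0, 0, 0, 0, 0, 0, 0, 0]}}

```text
time: 14.5
tool_pos: [0.4442, -0.2978, 0.0795]
tcp_rot: [-2.14, 2.3, -0.0]
wrist_force: [0.5, 0.0, 1.1]
width: 0.107
```

Request:
{"op": "arm_command", "data": {"steps": [0, 0, 0.06, 0, 0, 0, 0, 0, 0, 0, 0, 0, 0, 0]}}

```text
time: 14.75
tool_pos: [0.4443, -0.298, 0.0786]
tcp_rot: [-2.14, 2.3, -0.001]
wrist_force: [-1.6, 2.0, 6.2]
width: 0.11
```

Request:
{"op": "arm_command", "data": {"steps": [0, 0, 0.06, 0, 0, 0, 0, 0, 0, 0, 0, 0, 0, 0]}}

```text
time: 15.0
tool_pos: [0.4444, -0.2981, 0.0776]
tcp_rot: [-2.14, 2.3, -0.001]
wrist_force: [-3.8, 3.5, 11.5]
width: 0.11
```

The flange touches the bars at a reported z of 0.079. I'll back off 2 mm and release.

Request:
{"op": "arm_command", "data": {"steps": [0, 0, -0.06, 0, 0, 0, 0, 0, 0, 0, 0, 0, 0, 0, 0, 0, 0, 0, 0, 0, 0.5, 0, 0, 0, 0, 0, 0, 0.5, 0, 0, 0, 0, 0, 0, 0.5]}}

```text
time: 15.62
tool_pos: [0.4438, -0.2977, 0.0771]
tcp_rot: [2.14, -2.3, -0.001]
wrist_force: [0.3, -0.2, -1.0]
width: 0.5
```

```bash
python3 -c "
from h import *
go((.4417,-.297,.15),-94.2)
zoom('scene',185,180,50,50,11,'pics/s15.png',1.4)"
```

```text
t 15.62 pos [ 0.4438 -0.2977  0.0771] F [ 0.35 -0.15 -0.98] w 0.500
 shift [-0.018  0.074 -2.429]  turn [0.005 0.003 0.012]
```

View pics/s15.png

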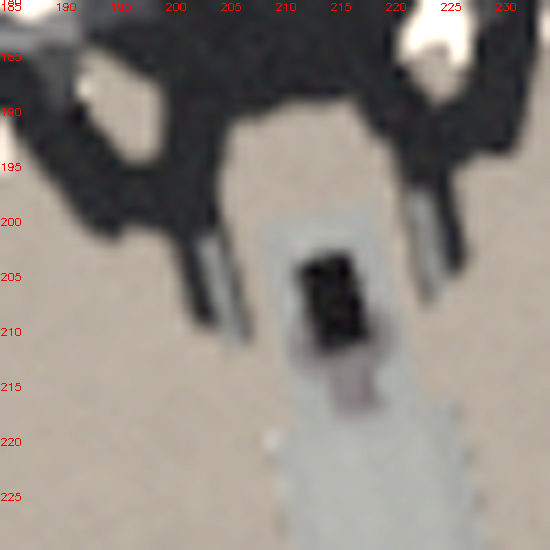

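The pin has tipped and hangs upright: black head at (213,203–211), flange at row 211. I'll rise straight up and locate the head.

Request:
{"op": "arm_command", "data": {"steps": [0, 0, -0.5, 0, 0, 0, 0.5, 0, 0, -1, 0, 0, 0, 0.5, 0, 0, -1, 0, 0, 0, 0.5, 0, 0.5, 0, 0, 0, 0, 0.5, 0, 1, 0, 0, 0, 0, 0.5, 0, 0, 0, 0, 0, 0, 0.5]}}

```text
time: 16.42
tool_pos: [0.3966, -0.2936, 0.1516]
tcp_rot: [2.138, -2.301, -0.004]
wrist_force: [0.4, 0.3, 0.1]
width: 0.503
```

```bash
python3 -c "
from h import *
go((.4417,-.297,.15),-94.2)
zoom('scene',190,180,50,50,11,'pics/s16.png',1.4)
zoom('top',390,215,40,40,13,'pics/t16.png',1.4)"
```

```text
t 16.43 pos [ 0.3966 -0.2936  0.1516] F [0.41 0.34 0.12] w 0.503
 shift [ 0.003 -1.509  0.05 ]  turn [0.021 0.011 0.001]
```

View pics/s16.png

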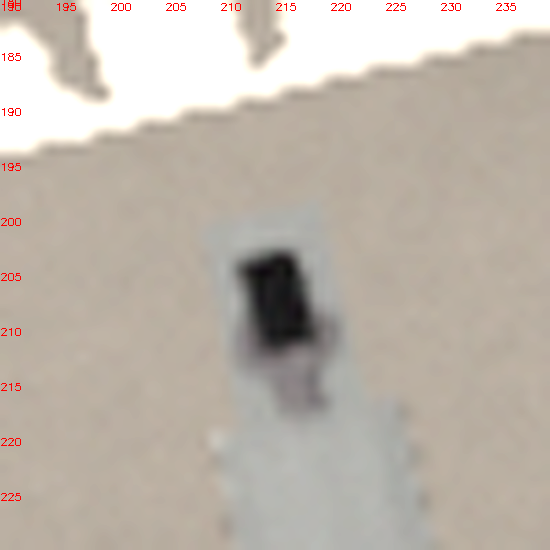

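View pics/t16.png

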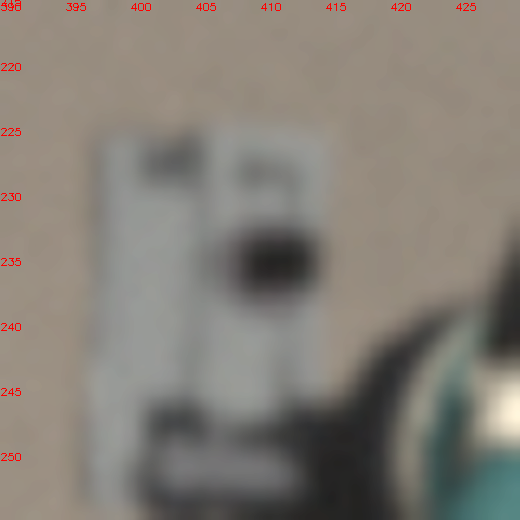

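```bash
python3 -c "
from h import *
i,K,P=cam('top'); j,SK,SP=cam('scene')
g=i[:,:,:].mean(2)
print(g[230:241,403:418].astype(int))
sg=j.mean(2); print(sg[199:220,206:223].astype(int))
A=onz(K,P,411,235,.112); print(A)
for X in ([A[0],A[1],.112],[A[0],A[1],.09],[A[0],A[1],.101]): print(proj(K,P,X),proj(SK,SP,X))
def box(K,P,a,c):
  u=np.array([np.cos(a),np.sin(a)]);v=np.array([-u[1],u[0]]); pts=[]
  for z in(.09,.112):
    for sx in(-1,1):
      for sy in(-1,1): pts.append(proj(K,P,[*(c+.007*(sx*u+sy*v)),z]))
  p=np.array(pts); return p.min(0),p.max(0)
print(box(K,P,np.radians(-4.2),A[:2]),box(SK,SP,np.radians(-4.2),A[:2]))
"
```

```text
[[104 100  96 102 106 103 100 103 100  94 100 104 102 101 100]
 [107 103  98 102 102  99  95  94  93  90  98 101 101 100  99]
 [108 103  96  98  97  86  79  73  73  74  83  93  98 100 100]
 [107 101  94  91  85  70  55  48  47  49  58  78  94  99  99]
 [107 100  91  84  75  59  39  31  30  31  46  71  91  97  99]
 [105  98  89  82  72  55  35  26  27  30  43  70  91  98  99]
 [106  99  91  85  77  59  43  38  37  42  56  78  93  99 100]
 [105 100  95  93  84  71  60  58  60  65  77  91  98 100 100]
 [106 101  99 100  96  89  81  79  78  84  94  99 102 101 102]
 [106 101  99 104 105 103  97  94  92  95 102 105 103 101 103]
 [106  99 100 104 108 107 106 104 100  99 104 105 103 102 100]]
[[123 124 125 125 124 125 125 124 123 123 124 124 124 123 122 124 122]
 [123 124 126 123 125 126 126 127 123 124 125 125 120 125 123 122 124]
 [124 124 125 125 125 127 129 128 126 126 125 123 122 124 124 123 124]
 [123 123 125 124 123 127 123 113 105 101 105 119 124 124 124 125 124]
 [124 122 122 122 123 109  87  68  48  28  51 110 122 122 125 125 123]
 [124 123 123 123 122  90  42  20  16  22  14  89 1
[... 725 characters left out ...]
124]
 [125 125 125 126 124 123 123 123 114  97  97  95  86 109 121 124 125]
 [124 125 124 126 124 124 124 124 122 104  98  96  89 101 118 123 122]
 [125 125 124 124 125 126 124 124 124 110 106 103 106 111 119 123 125]
 [125 123 124 125 127 125 126 124 126 121 120 117 120 123 126 127 127]
 [124 124 124 135 132 125 127 124 125 128 127 126 124 125 126 128 128]]
[ 0.45366201 -0.29600297  0.112     ]
[411. 235.] [214.67480698 203.66795649]
[409.28701291 235.43915568] [216.04894071 209.60780714]
[410.13555654 235.22161595] [215.36624581 206.65678014]
(array([407.05111749, 232.63767088]), array([413.27196589, 237.7628694 ])) (array([211.76373061, 201.52250858]), array([218.9450356 , 211.78826804]))
```

```bash
python3 -c "
from h import *
i,K,P=cam('top')
zoom('top',385,235,45,30,13,'pics/t17.png',1.6)
for z in (.2,.22,.24,.26): print(z,onz(K,P,406,251,z), proj(K,P,(.3966,-.2936+.06,z)))
i,K,P=cam('scene'); zoom('scene',170,150,70,45,10,'pics/s17.png',1.0)
print(proj(K,P,(.3966,-.2936,.1516+.011)),proj(K,P,(.3966+.011,-.2936,.1516+.011)))
"
```

```text
0.2 [ 0.40122586 -0.25716848  0.2       ] [397.99856818 252.57994152]
0.22 [ 0.40079122 -0.25236281  0.22      ] [399.51556479 252.46074593]
0.24 [ 0.40035658 -0.24755714  0.24      ] [401.0911081  252.33695012]
0.26 [ 0.39992194 -0.24275147  0.26      ] [402.72865412 252.20828255]
[208.10090401 177.11077784] [208.88275069 179.3694249 ]
```

View pics/t17.png

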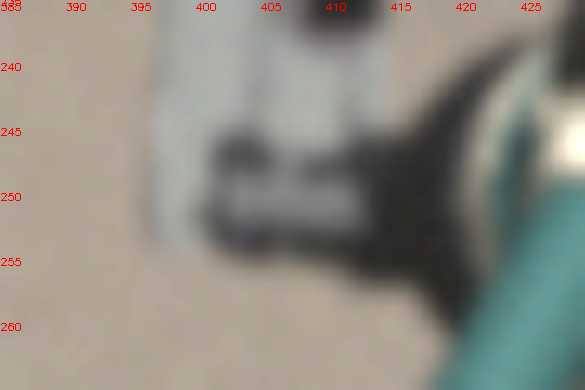

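View pics/s17.png

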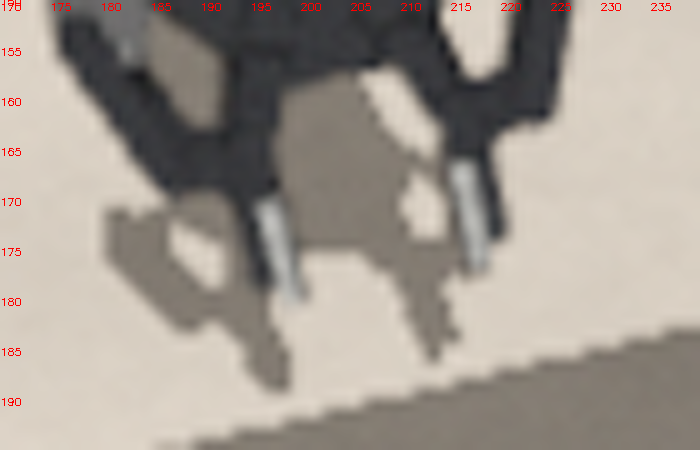

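The head is at about (411,235) in the top view and (214,207) in the scene view, which gives (0.4548, −0.297). I'll move over it, then down.

```bash
python3 -c "
from h import *
go((.4548,-.297,.083),-94.2)"
```

```text
t 16.82 pos [ 0.3996 -0.2945  0.1525] F [ 0.39 -0.67  0.06] w 0.500
 shift [-0.05  -1.841  2.315]  turn [0.001 0.002 0.016]
```

Request:
{"op": "arm_command", "data": {"steps": [-0.05, -0.9, 0, 0, 0, 0, 0.5, 0, -0.94, 0, 0, 0, 0, 0.5, 0, 0, 0.8, 0, 0, 0, 0.5, 0, 0, 0.6, 0, 0, 0, 0.5, 0, 0, 0, 0, 0, 0, 0.5]}}

```text
time: 17.45
tool_pos: [0.4526, -0.2958, 0.1082]
tcp_rot: [2.139, -2.299, -0.008]
wrist_force: [0.2, -0.3, -0.2]
width: 0.506
```

```bash
python3 -c "
from h import *
go((.4548,-.297,.083),-94.2)
zoom('scene',185,170,55,55,10,'pics/s18.png',1.4)
zoom('top',390,215,40,40,13,'pics/t18.png',1.4)"
```

```text
t 17.45 pos [ 0.4526 -0.2958  0.1082] F [ 0.16 -0.32 -0.16] w 0.506
 shift [ 0.038 -0.078  0.839]  turn [0.041 0.025 0.013]
```

View pics/s18.png

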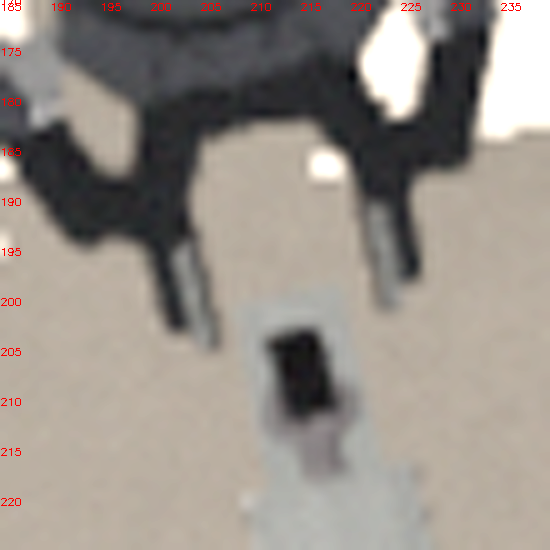

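View pics/t18.png

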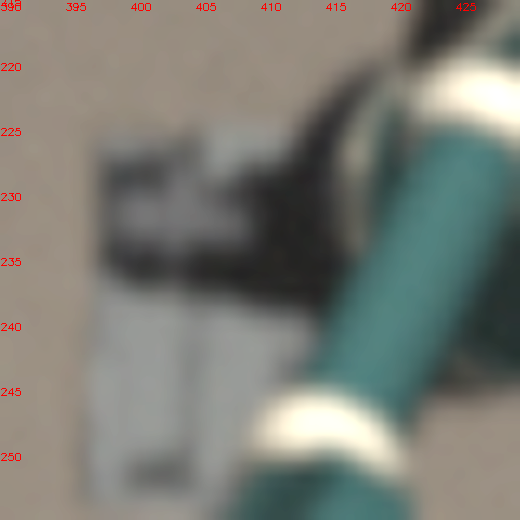

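The inner tips at (205.7,204) and (222.3,200) are centred on the head at column 213–214. Going down to close on the head.

Request:
{"op": "arm_command", "data": {"steps": [0.03, -0.05, 0.5, 0, 0, 0, 0.5, 0, 0, 0.3, 0, 0, 0, 0.5, 0, 0, 0, 0, 0, 0, 0.5]}}

```text
time: 17.92
tool_pos: [0.4548, -0.2974, 0.0853]
tcp_rot: [2.14, -2.3, -0.004]
wrist_force: [0.1, -0.0, 0.3]
width: 0.505
```

```bash
python3 -c "
from h import *
go((.4548,-.297,.083),-94.2)
zoom('scene',185,170,55,55,10,'pics/s19.png',1.4)"
```

```text
t 17.93 pos [ 0.4548 -0.2974  0.0853] F [ 0.13 -0.04  0.32] w 0.505
 shift [-0.014  0.002  0.077]  turn [0.02  0.012 0.011]
```

View pics/s19.png

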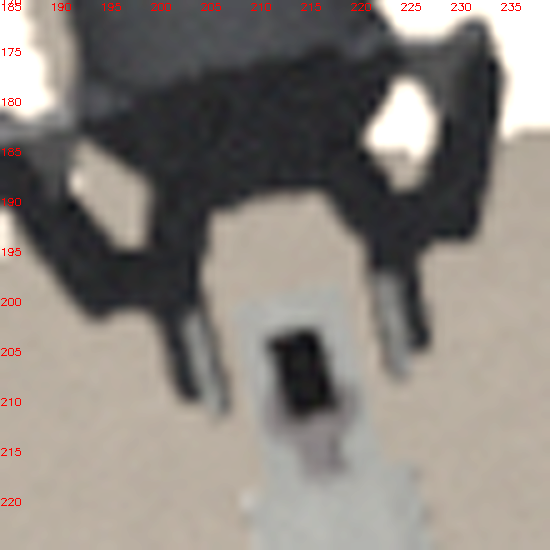

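Request:
{"op": "arm_command", "data": {"steps": [0, 0, 0, 0, 0, 0, 0, 0, 0, 0, 0, 0, 0, 0, 0, 0, 0, 0, 0, 0, 0, 0, 0, 0, 0, 0, 0, 0], "squeeze": 80}}

```text
time: 18.48
tool_pos: [0.4563, -0.2984, 0.0873]
tcp_rot: [-2.14, 2.3, -0.002]
wrist_force: [-0.3, 0.6, 2.8]
width: 0.132
```

Request:
{"op": "arm_command", "data": {"steps": [0, 0, -0.4, 0, 0, 0, 0, 0, 0, -0.8, 0, 0, 0, 0, 0, 0, -1, 0, 0, 0, 0, 0, 0, -0.6, 0, 0, 0, 0, 0, 0, 0, 0, 0, 0, 0]}}

```text
time: 19.1
tool_pos: [0.4568, -0.2988, 0.1725]
tcp_rot: [-2.14, 2.299, -0.006]
wrist_force: [-0.6, 0.6, -0.7]
width: 0.137
```

```bash
python3 -c "
from h import *
go((.4548,-.297,.083),-94.2)
zoom('scene',170,140,70,75,8,'pics/s20.png',1.2)"
```

```text
t 19.10 pos [ 0.4568 -0.2988  0.1725] F [-0.64  0.64 -0.7 ] w 0.137
 shift [-0.06   0.081  2.983]  turn [-0.03  -0.019  0.012]
```

View pics/s20.png

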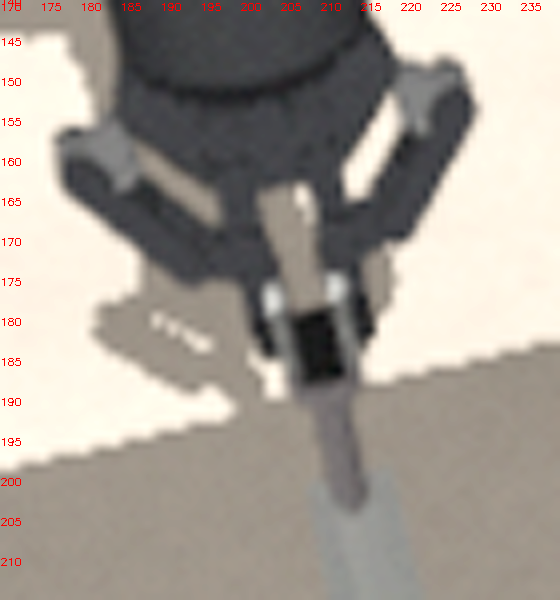

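The view shows the pin held upright by its head: flange at row 188, tip at (212,203). Now for a careful measurement of the fork hole.

```bash
python3 -c "
from h import *
i,K,P=cam('top'); j,SK,SP=cam('scene')
s=bot.read_state()['tool_pos']
print('tip exp',proj(SK,SP,s-[0,0,.057]),'flange',proj(SK,SP,s-[0,0,.002]))
g=i.mean(2).astype(int); print('top cols 280-297'); 
for r in range(194,215): print(r,g[r,280:298])
g=j.mean(2).astype(int); print('scene 346-372')
for r in range(188,210): print(r,g[r,346:373])
"
```

```text
tip exp [214.22221285 204.02501622] flange [210.6075827  188.47700048]
top cols 280-297
194 [106 106 108 106 105 106 106 106 105 107 107 107 108 109 108 108 108 108]
195 [103 104 106 105 105 105 105 105 107 107 106 105 106 106 105 106 105 106]
196 [ 88  92  95  98  98  98  98 100  99  99  98  98  99  99  99 100 100 102]
197 [ 77  80  88  94  93  92  93  93  93  94  93  92  92  94  94  97 100 100]
198 [ 80  83  91  94  92  89  89  89  89  88  88  88  89  89  91  99 102 103]
199 [94 96 98 95 89 83 83 83 83 84 82 82 83 82 84 91 96 98]
200 [105 106 104  95  85  80  80  81  79  79  78  79  79  77  73  75  77  78]
201 [109 109 105  97  85  81  80  79  77  76  75  77  78  76  67  57  55  57]
202 [106 106 102  94  84  80  78  75  70  71  72  73  77  75  65  51  46  46]
203 [95 94 93 88 83 80 78 73 70 77 79 74 75 76 64 51 46 44]
204 [83 83 83 81 81 81 78 74 76 87 90 78 76 75 64 50 44 46]
205 [85 84 83 81 81 80 80 78 82 93 92 80 77 76 62 50 44 44]
206 [98 96 93 86 81 80 80 78 83 88 85 78 78 74 61 49 44 45]
207 [110 108 104  93  83  80  80  79  80  81  81  78  79  75  60  50  45  42]
208 [113 1
[... 2379 characters left out ...]
2 127 127]
204 [ 52  47  51  52  48  51  49  50  50  51  52  72  79  69  66  53  51  57
  63  70  91 101 116 121 121 125 124]
205 [ 50  50  49  47  49  51  52  48  50  52  46  53  49  48  59  65  76  90
  96 106 114 116 123 124 124 124 125]
206 [ 49  47  50  51  50  51  49  51  61  59  60  61  70  83  88 101 110 116
 119 124 124 124 125 125 126 127 125]
207 [ 49  50  50  52  67  72  90  98 102  93  89  95 105 113 117 123 124 124
 125 125 125 126 127 126 127 127 127]
208 [ 51  68  70  89 103 109 119 124 125 117 111 119 124 126 125 125 126 127
 127 128 128 126 128 129 129 128 126]
209 [ 96 105 106 119 123 123 124 124 124 124 124 126 126 124 126 126 126 128
 129 130 128 128 128 127 126 126 119]
```

```bash
python3 -c "
from h import *
i,K,P=cam('top'); j,SK,SP=cam('scene')
t=(288.95,204.1);s=(358.9,196.7)
print(onz(K,P,*t,.085),onz(SK,SP,*s,.085),tri(ray(K,P,*t),ray(SK,SP,*s)))
# base plate edges for axis dir, top view: fit near edge of dispenser base (light) vs bench
sat=i[:,:,0].astype(float)-i[:,:,2]
pts=[]
for c in range(266,350,3):
  col=sat[215:230,c]; k=np.argmax(col>9); 
  pts.append((c,215+k-1+(9-col[k-1])/(col[k]-col[k-1])))
pts=np.array(pts); print(pts[:,1].round(1))
X=np.array([onz(K,P,u,v,.004)[:2] for u,v in pts]); f=cv2.fitLine(X.astype(np.float32),cv2.DIST_HUBER,0,.001,.001).ravel(); print('edge dir deg',np.degrees(np.arctan2(f[1],f[0])))
# pad
m=i[185:215,220:245].max(2)<60; M=cv2.moments(m.astype(np.uint8),True); pt=(220+M['m10']/M['m00'],185+M['m01']/M['m00'])
m=j[150:175,398:428].max(2)<60; M=cv2.moments(m.astype(np.uint8),True); ps=(398+M['m10']/M['m00'],150+M['m01']/M['m00'])
print(pt,ps,onz(K,P,*pt,.166),onz(SK,SP,*ps,.166),tri(ray(K,P,*pt),ray(SK,SP,*ps)))
# magazine tube top view
"
```

```text
[0.55577554 0.0960576  0.085     ] [0.5564242  0.09546048 0.085     ] (array([0.55581166, 0.09597704, 0.08436234]), np.float64(0.00028709263240313693))
[221.4 221.3 221.2 221.3 221.4 221.3 221.5 221.6 221.6 221.6 221.6 221.5
 221.8 221.8 221.8 221.7 221.8 221.7 221.7 222.  222.  222.1 222.  222.
 222.2 222.3 222.3 222.2]
edge dir deg 89.471664
(233.70289855072463, 199.29710144927537) (412.41984732824426, 161.66412213740458) [0.55791548 0.25910845 0.166     ] [0.56209957 0.25930407 0.166     ] (array([0.55884999, 0.26067651, 0.16324766]), np.float64(0.002008405512432678))
```

The two views agree on the hole at (0.556, 0.096, 0.085), with a 0.3 mm ray gap. The pad is at about (0.5585, 0.260, 0.166). I'll rise and turn the jaws so they open across the stroke.

Request:
{"op": "arm_command", "data": {"steps": [0, 0, -0.5, 0, 0, -1, 0, 0, 0, -1, 0, 0, -1, 0, 0, 0, -0.6, 0, 0, -1, 0, 0, 0, 0, 0, 0, -1, 0, 0, 0, 0, 0, 0, -1, 0, 0, 0, 0, 0, 0, -1, 0, 0, 0, 0, 0, 0, -1, 0, 0, 0, 0, 0, 0, -1, 0, 0, 0, 0, 0, 0, -1, 0, 0, 0, 0, 0, 0, -1, 0]}}

```text
time: 20.6
tool_pos: [0.4553, -0.2977, 0.2322]
tcp_rot: [-3.004, 0.916, 0.003]
wrist_force: [-0.3, -0.4, -0.6]
width: 0.135
```

Request:
{"op": "arm_command", "data": {"steps": [0, 0, 0, 0, 0, -1, 0, 0, 0, 0, 0, 0, -1, 0, 0, 0, 0, 0, 0, -1, 0, 0, 0, 0, 0, 0, -1, 0, 0, 0, 0, 0, 0, -1, 0, 0, 0, 0, 0, 0, -0.6, 0, 0, 0, 0, 0, 0, 0, 0]}}

```text
time: 21.48
tool_pos: [0.4553, -0.2977, 0.2324]
tcp_rot: [-3.14, 0.016, 0.003]
wrist_force: [0.6, 0.0, -0.5]
width: 0.136
```

```bash
python3 -c "
from h import *
go((.556,.096,.235),-0.5)"
```

```text
t 21.48 pos [ 0.4553 -0.2977  0.2324] F [ 0.58  0.03 -0.45] w 0.136
 shift [  3.226 -13.155  -0.077]  turn [-0.011  0.016 -0.011]
```

Request:
{"op": "arm_command", "data": {"steps": [0.15, -0.6, 0, 0, 0, 0, 0, 0.25, -1, 0, 0, 0, 0, 0, 0.25, -1, 0, 0, 0, 0, 0, 0.25, -1, 0, 0, 0, 0, 0, 0.25, -1, 0, 0, 0, 0, 0, 0.25, -1, 0, 0, 0, 0, 0, 0.25, -1, 0, 0, 0, 0, 0, 0.25, -1, 0, 0, 0, 0, 0, 0.25, -1, 0, 0, 0, 0, 0, 0.25, -1, 0, 0, 0, 0, 0]}}

```text
time: 22.72
tool_pos: [0.5301, -0.0085, 0.2334]
tcp_rot: [-3.141, 0.015, 0.0]
wrist_force: [0.6, 0.1, -0.3]
width: 0.137
```

Request:
{"op": "arm_command", "data": {"steps": [0.25, -1, 0, 0, 0, 0, 0, 0.25, -1, 0, 0, 0, 0, 0, 0.25, -1, 0, 0, 0, 0, 0, 0.1, -0.5, 0, 0, 0, 0, 0, 0, 0, 0, 0, 0, 0, 0, 0, 0, 0, 0, 0, 0, 0]}}

```text
time: 23.48
tool_pos: [0.5565, 0.0935, 0.2335]
tcp_rot: [3.141, -0.015, -0.001]
wrist_force: [-0.1, -0.0, 0.0]
width: 0.138
```

```bash
python3 -c "
from h import *
go((.556,.096,.157),-0.5)
zoom('scene',315,110,70,100,6,'pics/s21.png',1.2)
zoom('top',270,170,60,60,9,'pics/t21.png',1.3)
i,K,P=cam('scene'); s=bot.read_state()['tool_pos']
print('tip exp',proj(K,P,s-[0,0,.057]),'flange',proj(K,P,s-[0,0,.002]))
"
```

```text
t 23.48 pos [0.5565 0.0935 0.2335] F [-0.08 -0.02  0.01] w 0.138
 shift [-0.017 -0.085  2.548]  turn [ 0.006  0.004 -0.007]
tip exp [360.09617892 171.5597531 ] flange [361.31246821 154.95610382]
```

View pics/s21.png

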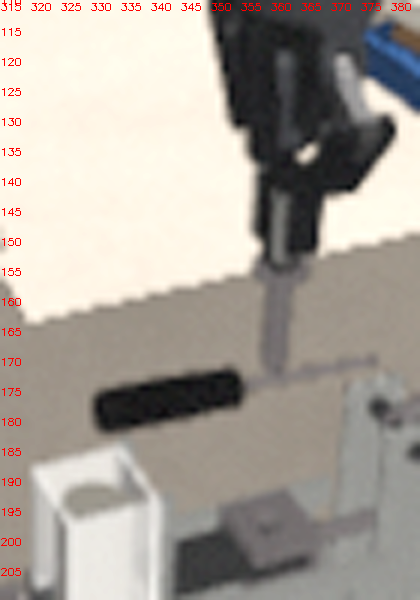

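View pics/t21.png

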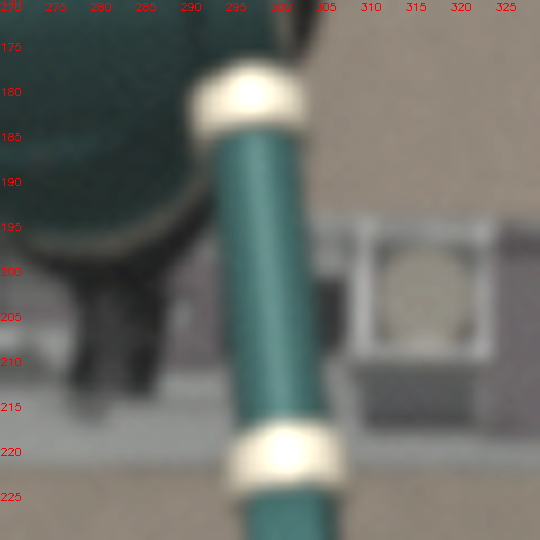

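The scene view shows the pin above the fork: flange at (361,154.5), tip at about (359.3,172.5). Lowering until the tip is about 8 mm above the hole.

Request:
{"op": "arm_command", "data": {"steps": [0, -0.08, 0.6, 0, 0, 0, 0, 0, 0, 0.9, 0, 0, 0, 0, 0, 0, 0.8, 0, 0, 0, 0, 0, 0, 0.3, 0, 0, 0, 0, 0, 0, 0, 0, 0, 0, 0, 0, 0, 0, 0, 0, 0, 0]}}

```text
time: 24.38
tool_pos: [0.5577, 0.0965, 0.1566]
tcp_rot: [-3.141, 0.015, -0.003]
wrist_force: [0.6, 0.6, -0.3]
width: 0.134
```

```bash
python3 -c "
from h import *
go((.556,.096,.15),-0.5)
zoom('scene',335,165,45,45,13,'pics/s22.png',1.3)
i,K,P=cam('scene'); s=bot.read_state()['tool_pos']
print('tip exp',proj(K,P,s-[0,0,.057]),'flange',proj(K,P,s-[0,0,.002]))
print('above hole', [proj(K,P,(.556,.096,z)).round(2) for z in (.085,.09,.095,.1,.148)])
g=i.mean(2).astype(int); sa=i[:,:,0].astype(int)-i[:,:,2]
for r in range(172,200): print(r,g[r,350:370],sa[r,350:370])
"
```

```text
t 24.38 pos [0.5577 0.0965 0.1566] F [ 0.61  0.58 -0.28] w 0.134
 shift [-0.057  0.017  0.218]  turn [-0.002 -0.016 -0.006]
tip exp [359.7755361  192.94705489] flange [360.9277939  177.75539028]
above hole [array([359.  , 196.56]), array([359.1 , 195.24]), array([359.2 , 193.92]), array([359.3 , 192.58]), array([360.28, 179.38])]
172 [ 28  25  21  24  52 102  93  54  18  46  88  91  56  31  33  29  29  57
 105 119] [-2  0 -1  3  9 15 10  3  2  1  2  3  2 -1  0 -4  0  2 10 11]
173 [ 18  20  21  20  21  75  94  77  42  56  90  88  52  29  30  33  33  75
 114 126] [-7 -2  1 -1  5  9  7  3  2  1  3  2  0 -4 -1 -1 -1  8 15 18]
174 [ 25  27  23  17  25  54  94  86  47  60  92  79  45  33  35  30  32  87
 117 125] [ 0  0 -2  1 -2  5  8  8  2  3  1  3  1  0 -2 -1 -1 12 15 16]
175 [ 25  27  21  23  21  62  98  88  48  55  93  81  45  29  45  51  77 105
 121 123] [ 0  0 -1 -3 -2  6 11  9  3 -1  2  1  0 -3  2 -1  7 13 17 16]
176 [ 27  21  23  20  22  74 107 100  63  42  82  88  65  51  67  84 112 121
 123 121] [-1 -1  1  0  2 11 12  7  3  2  2  2  1  0  1  6 13 17 17 17]
177 [ 21  20  32  49  5
[... 2663 characters left out ...]
[125 105  90  92  94  90  91  95 100 101  97  95  94  92  96 103 116 123
 123 121] [ 3  3  3  4  3  4  4  5  4  4  3  3  4  3  3  3  2 11 15 18]
196 [127 102  85  88  91  91  89  90 100  98  93  91  93  94  94  93 106 111
 114 114] [ 3  2  4  4  3  3  3  4  4  4  3  5  4  4  4  5  5 10 14 13]
197 [118  92  75  79  88  95  90  86  87  83  85  85  91  93  94  94  97  95
 100 102] [3 2 3 4 2 4 3 4 2 4 4 2 4 4 3 4 5 4 8 5]
198 [ 84  65  59  71  84  90  91  90  78  75  81  87  91  93  94  94  93  94
 100 104] [2 1 2 3 3 3 4 4 4 2 4 3 4 4 4 3 4 5 5 5]
199 [ 47  47  50  58  75  90  95  92  89  86  90  96  94  95  96  94  95  95
  98 104] [-1  0 -2  1  1  4  3  4  4  4  3  4  5  4  4  5  2  5  5  4]
```

View pics/s22.png

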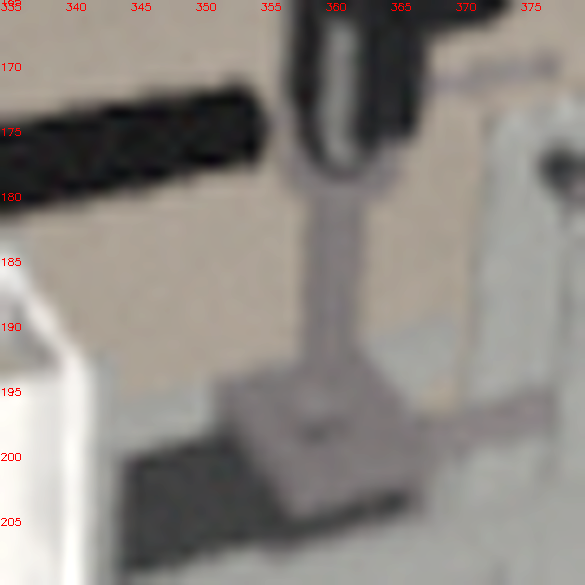

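The pin shank line runs from (360.3,182) to (360.0,189) and the hole is at (359,196.6), so I'm within about 1–2 mm. I'll correct and feed the tip in with small steps, watching the force.

Request:
{"op": "arm_command", "data": {"steps": [-0.06, 0.02, 0, 0, 0, 0, 0, 0, 0, 0.3, 0, 0, 0, 0, 0, 0, 0.2, 0, 0, 0, 0, 0, 0, 0, 0, 0, 0, 0]}}

```text
time: 24.98
tool_pos: [0.5543, 0.0958, 0.1394]
tcp_rot: [3.141, -0.014, -0.003]
wrist_force: [-0.8, -0.3, -1.3]
width: 0.137
```

Request:
{"op": "arm_command", "data": {"steps": [0, 0, 0.1, 0, 0, 0, 0, 0, 0, 0, 0, 0, 0, 0]}}

```text
time: 25.22
tool_pos: [0.555, 0.0959, 0.1374]
tcp_rot: [3.142, -0.014, -0.0]
wrist_force: [0.0, 1.5, 0.0]
width: 0.133
```

Request:
{"op": "arm_command", "data": {"steps": [0, 0, 0.1, 0, 0, 0, 0, 0, 0, 0, 0, 0, 0, 0]}}

```text
time: 25.48
tool_pos: [0.5554, 0.0959, 0.1345]
tcp_rot: [3.142, -0.014, 0.001]
wrist_force: [0.4, 0.5, -1.7]
width: 0.133
```

Request:
{"op": "arm_command", "data": {"steps": [0, 0, 0.1, 0, 0, 0, 0, 0, 0, 0, 0, 0, 0, 0]}}

```text
time: 25.72
tool_pos: [0.5554, 0.0959, 0.1315]
tcp_rot: [3.142, -0.014, 0.001]
wrist_force: [1.6, 1.0, -1.8]
width: 0.135
```

Request:
{"op": "arm_command", "data": {"steps": [0, 0, 0.1, 0, 0, 0, 0, 0, 0, 0, 0, 0, 0, 0]}}

```text
time: 25.98
tool_pos: [0.5553, 0.0959, 0.1285]
tcp_rot: [-3.141, 0.014, -0.001]
wrist_force: [2.8, 0.6, -0.7]
width: 0.13
```

Request:
{"op": "arm_command", "data": {"steps": [0, 0, 0.1, 0, 0, 0, 0, 0, 0, 0, 0, 0, 0, 0]}}

```text
time: 26.22
tool_pos: [0.5556, 0.0961, 0.1256]
tcp_rot: [-3.141, 0.014, -0.002]
wrist_force: [2.6, 0.8, -0.6]
width: 0.139
```

Request:
{"op": "arm_command", "data": {"steps": [0, 0, 0.1, 0, 0, 0, 0, 0, 0, 0, 0, 0, 0, 0]}}

```text
time: 26.48
tool_pos: [0.5555, 0.096, 0.1225]
tcp_rot: [-3.141, 0.014, -0.001]
wrist_force: [2.9, 0.5, -0.1]
width: 0.138
```

The pin is in. A 3 N side force says to shift slightly toward +x. Continuing.

Request:
{"op": "arm_command", "data": {"steps": [0.03, 0, 0.1, 0, 0, 0, 0, 0, 0, 0, 0, 0, 0, 0]}}

```text
time: 26.72
tool_pos: [0.5557, 0.0959, 0.1191]
tcp_rot: [-3.141, 0.015, 0.001]
wrist_force: [1.8, 1.1, -1.0]
width: 0.133
```

Request:
{"op": "arm_command", "data": {"steps": [0, 0, 0.1, 0, 0, 0, 0, 0, 0, 0.1, 0, 0, 0, 0, 0, 0, 0, 0, 0, 0, 0]}}

```text
time: 27.1
tool_pos: [0.5558, 0.0959, 0.1131]
tcp_rot: [-3.142, 0.014, 0.001]
wrist_force: [2.9, 1.0, -2.6]
width: 0.135
```

Request:
{"op": "arm_command", "data": {"steps": [0, 0, 0.1, 0, 0, 0, 0, 0, 0, 0.1, 0, 0, 0, 0, 0, 0, 0, 0, 0, 0, 0]}}

```text
time: 27.48
tool_pos: [0.5558, 0.0959, 0.1071]
tcp_rot: [3.142, -0.014, -0.001]
wrist_force: [3.1, 1.4, -2.0]
width: 0.134
```

Request:
{"op": "arm_command", "data": {"steps": [0.03, 0, 0.1, 0, 0, 0, 0, 0, 0, 0.1, 0, 0, 0, 0, 0, 0, 0.1, 0, 0, 0, 0, 0, 0, 0, 0, 0, 0, 0]}}

```text
time: 27.98
tool_pos: [0.5564, 0.0959, 0.098]
tcp_rot: [3.142, -0.014, -0.002]
wrist_force: [-0.1, 2.6, -0.4]
width: 0.136
```

```bash
python3 -c "
from h import *
zoom('scene',335,165,45,45,13,'pics/s23.png',1.3)
"
```

```text
(no output)
```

View pics/s23.png

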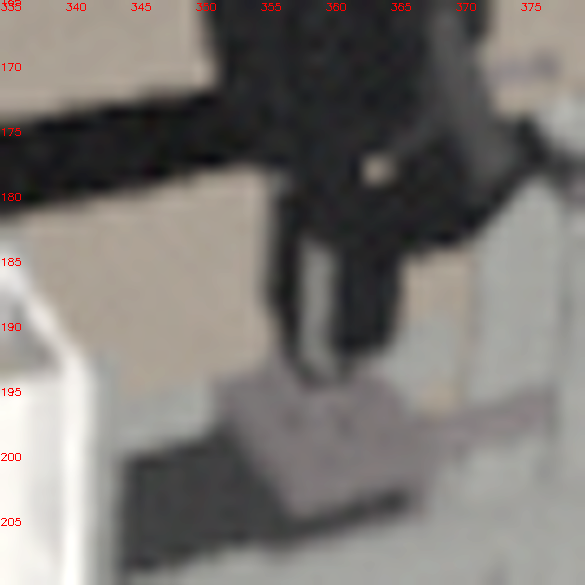

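The flange is nearly on the plate. Pressing on in small steps until it seats.

Request:
{"op": "arm_command", "data": {"steps": [0, 0, 0.1, 0, 0, 0, 0, 0, 0, 0.1, 0, 0, 0, 0, 0, 0, 0, 0, 0, 0, 0]}}

```text
time: 28.4
tool_pos: [0.5566, 0.0958, 0.0921]
tcp_rot: [3.141, -0.014, -0.001]
wrist_force: [0.4, 1.9, -1.6]
width: 0.134
```

Request:
{"op": "arm_command", "data": {"steps": [0, 0, 0.1, 0, 0, 0, 0, 0, 0, 0, 0, 0, 0, 0]}}

```text
time: 28.65
tool_pos: [0.5567, 0.0959, 0.0893]
tcp_rot: [-3.142, 0.014, 0.001]
wrist_force: [-0.3, 2.0, -1.4]
width: 0.137
```

Request:
{"op": "arm_command", "data": {"steps": [0, 0, 0.08, 0, 0, 0, 0, 0, 0, 0, 0, 0, 0, 0]}}

```text
time: 28.9
tool_pos: [0.557, 0.096, 0.0873]
tcp_rot: [-3.141, 0.014, -0.0]
wrist_force: [-1.4, 1.5, 0.8]
width: 0.13
```

Request:
{"op": "arm_command", "data": {"steps": [0, 0, 0.06, 0, 0, 0, 0, 0, 0, 0, 0, 0, 0, 0]}}

```text
time: 29.15
tool_pos: [0.5571, 0.096, 0.0872]
tcp_rot: [-3.141, 0.014, -0.0]
wrist_force: [-5.4, 2.1, 10.3]
width: 0.136
```

Seated: force rises to 10 N at a reported z of 0.0872. Relieving the load and opening.

Request:
{"op": "arm_command", "data": {"steps": [0, 0, -0.03, 0, 0, 0, 0, 0, 0, 0, 0, 0, 0, 0.4, 0, 0, 0, 0, 0, 0, 0.5, 0, 0, 0, 0, 0, 0, 0.5, 0, 0, -0.5, 0, 0, 0, 0.5, 0, 0, -1, 0, 0, 0, 0.5, 0, 0, -1, 0, 0, 0, 0.5, 0, 0, -1, 0, 0, 0, 0.5, 0, 0, -1, 0, 0, 0, 0.3, 0, 0, 0, 0, 0, 0, 0]}}

```text
time: 30.4
tool_pos: [0.5594, 0.0961, 0.2258]
tcp_rot: [-3.141, 0.014, -0.012]
wrist_force: [-0.4, -0.4, -0.1]
width: 0.1
```

```bash
python3 -c "
from h import *
go((.5585,.26,.2),-0.5)
zoom('scene',335,165,45,45,13,'pics/s24.png',1.3)
"
```

```text
t 30.40 pos [0.5594 0.0961 0.2258] F [-0.4  -0.38 -0.06] w 0.100
 shift [-0.088 -5.462  0.865]  turn [-0.009 -0.074 -0.004]
```

View pics/s24.png

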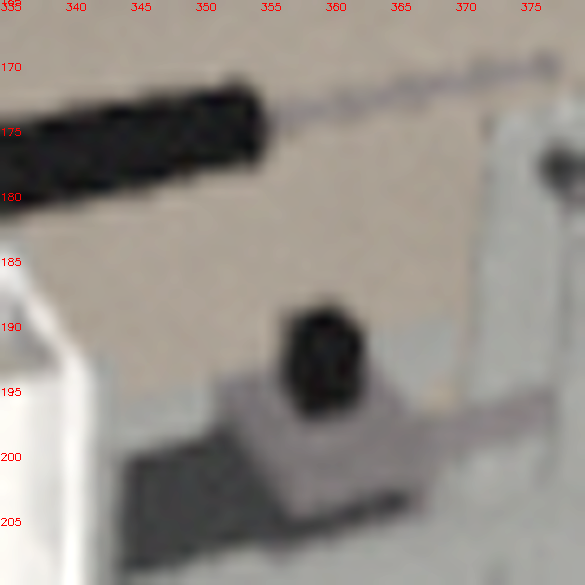

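```bash
python3 -c "
from h import *
i,K,P=cam('scene')
a=np.radians(-.5); c=np.array([.556,.096]);pts=[]
for z in (.09,.112):
  for sx in(-1,1):
    for sy in(-1,1): pts.append(proj(K,P,[*(c+.007*np.array([sx,sy])),z]))
p=np.array(pts);print(p.min(0),p.max(0))
g=i.mean(2)
m=(g[183:202,350:368]<55).astype(np.uint8); print(cv2.boundingRect(m)); M=cv2.moments(m,True); print(350+M['m10']/M['m00'],183+M['m01']/M['m00'],p.mean(0))
"
```

```text
[355.82012965 187.30119693] [362.87514766 197.32618844]
(0, 6, 13, 13)
357.76785714285717 194.08928571428572 [359.31946433 192.30322198]
```

The pin's head box in the scene view (356–362.3, 188.3–197.3) matches the prediction for a seated pin. Moving above the lever pad with the fingers shut.

Request:
{"op": "arm_command", "data": {"steps": [-0.03, -0.7, 0, 0, 0, 0, 0, 0, -1, 0, 0, 0, 0, 0, 0, -1, 0, 0, 0, 0, 0, 0, -1, 0, 0, 0, 0, 0, 0, -1, 0.3, 0, 0, 0, 0, 0, -0.76, 0.7, 0, 0, 0, 0, 0, 0, 0.7, 0, 0, 0, 0, 0, 0, 0.1, 0, 0, 0, 0, 0, 0, 0, 0, 0, 0, 0]}}

```text
time: 31.62
tool_pos: [0.5571, 0.2587, 0.1664]
tcp_rot: [3.141, -0.016, -0.002]
wrist_force: [0.2, -0.8, -0.8]
width: -0.003
```

```bash
python3 -c "
from h import *
go((.5585,.26,.16),-0.5)
zoom('scene',370,110,65,70,8,'pics/s25.png',1.3)
"
```

```text
t 31.62 pos [0.5571 0.2587 0.1664] F [ 0.19 -0.82 -0.82] w -0.003
 shift [ 0.045 -0.043  0.213]  turn [ 0.009  0.014 -0.012]
```

View pics/s25.png

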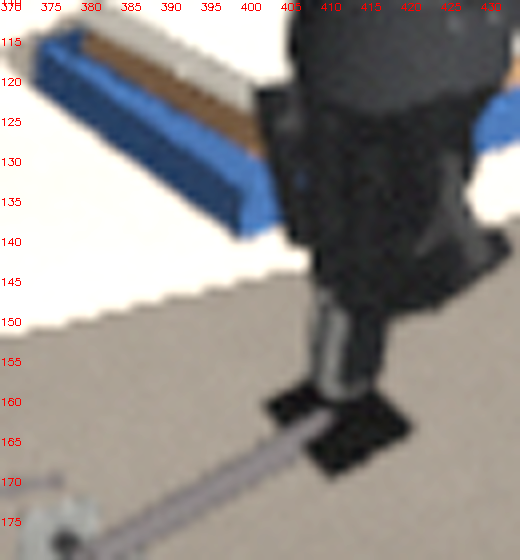

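The tip at (410,159) is over the pad, whose centre is at (412,162). First press.

Request:
{"op": "arm_command", "data": {"steps": [0, -0.05, 0.4, 0, 0, 0, 0, 0, 0, 0.4, 0, 0, 0, 0, 0, 0, 0.4, 0, 0, 0, 0, 0, 0, 0.4, 0, 0, 0, 0, 0, 0, 0.4, 0, 0, 0, 0, 0, 0, 0.4, 0, 0, 0, 0, 0, 0, 0, 0, 0, 0, 0]}}

```text
time: 32.55
tool_pos: [0.5594, 0.2624, 0.0965]
tcp_rot: [-3.139, 0.015, -0.007]
wrist_force: [0.5, 2.9, 6.6]
width: 0.002
```

```bash
python3 -c "
from h import *
go((.5585,.26,.08),-0.5)
zoom('scene',280,130,150,100,5,'pics/s26.png',1.3)
"
```

```text
t 32.55 pos [0.5594 0.2624 0.0965] F [0.45 2.9  6.64] w 0.002
 shift [-0.03   0.083  0.551]  turn [-0.027 -0.039 -0.008]
```

View pics/s26.png

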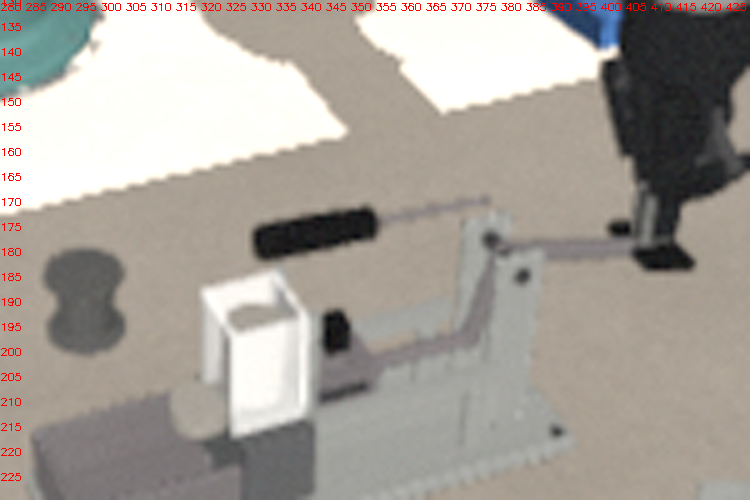

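The lever is partway down, the fork is moving and spacer 1 is emerging at (320,212). Pressing further.

Request:
{"op": "arm_command", "data": {"steps": [0, 0, 0.3, 0, 0, 0, 0, 0, 0, 0.2, 0, 0, 0, 0, 0, 0, 0, 0, 0, 0, 0]}}

```text
time: 32.98
tool_pos: [0.5603, 0.2626, 0.085]
tcp_rot: [-3.138, 0.016, -0.009]
wrist_force: [-2.6, 1.1, 17.9]
width: 0.0
```

Request:
{"op": "arm_command", "data": {"steps": [0, 0, 0.15, 0, 0, 0, 0, 0, 0, 0, 0, 0, 0, 0]}}

```text
time: 33.22
tool_pos: [0.5607, 0.2627, 0.084]
tcp_rot: [-3.138, 0.015, -0.01]
wrist_force: [-10.6, -2.1, 35.5]
width: -0.0
```

Request:
{"op": "arm_command", "data": {"steps": [0, 0, 0.1, 0, 0, 0, 0, 0, 0, 0, 0, 0, 0, 0]}}

```text
time: 33.48
tool_pos: [0.5608, 0.2626, 0.0835]
tcp_rot: [-3.138, 0.015, -0.011]
wrist_force: [-16.3, -4.7, 47.5]
width: -0.003
```

```bash
python3 -c "
from h import *
zoom('scene',280,130,150,100,5,'pics/s27.png',1.3)
"
```

```text
(no output)
```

View pics/s27.png

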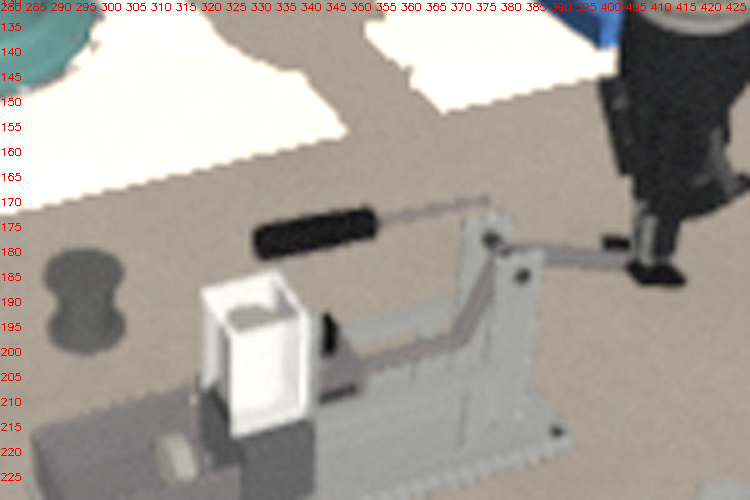

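It's at the stop (force 47 N, z no longer falling). Spacer 1 has dropped into the tray at (318,221). Raising to let the lever come all the way up.

Request:
{"op": "arm_command", "data": {"steps": [0, 0, -0.3, 0, 0, 0, 0, 0, 0, -0.5, 0, 0, 0, 0, 0, 0, -0.5, 0, 0, 0, 0, 0, 0, -0.5, 0, 0, 0, 0, 0, 0, -0.5, 0, 0, 0, 0, 0, 0, -0.5, 0, 0, 0, 0, 0, 0, -0.4, 0, 0, 0, 0, 0, 0, 0, 0, 0, 0, 0, 0, 0, 0, 0, 0, 0, 0, 0, 0, 0, 0, 0, 0, 0]}}

```text
time: 34.78
tool_pos: [0.5569, 0.261, 0.1677]
tcp_rot: [3.141, -0.014, -0.003]
wrist_force: [-0.3, -0.3, -0.5]
width: 0.001
```

```bash
python3 -c "
from h import *
go((.5585,.26,.166),-0.5)
zoom('scene',280,130,150,110,5,'pics/s28.png',1.3)
"
```

```text
t 34.77 pos [0.5569 0.261  0.1677] F [-0.26 -0.25 -0.55] w 0.001
 shift [0.055 0.033 0.058]  turn [ 0.006  0.016 -0.004]
```

View pics/s28.png

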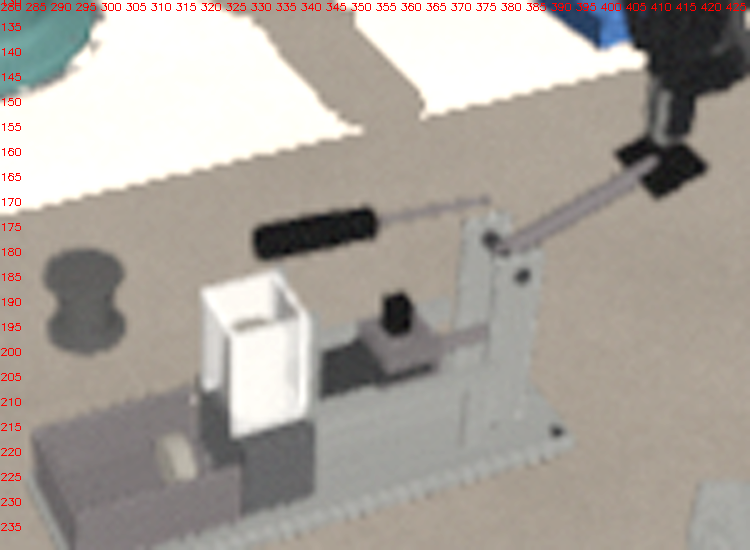

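The lever is fully up, with the pad back at (411,163). Spacer 1 is in the tray and the stack has dropped. Second press.

Request:
{"op": "arm_command", "data": {"steps": [0, 0, 0.4, 0, 0, 0, 0, 0, 0, 0.4, 0, 0, 0, 0, 0, 0, 0.4, 0, 0, 0, 0, 0, 0, 0.4, 0, 0, 0, 0, 0, 0, 0.4, 0, 0, 0, 0, 0, 0, 0.4, 0, 0, 0, 0, 0, 0, 0.3, 0, 0, 0, 0, 0, 0, 0.2, 0, 0, 0, 0, 0, 0, 0.12, 0, 0, 0, 0, 0, 0, 0, 0, 0, 0, 0]}}

```text
time: 36.08
tool_pos: [0.5599, 0.2626, 0.0843]
tcp_rot: [-3.139, 0.015, -0.008]
wrist_force: [-6.9, -2.0, 28.1]
width: 0.0
```

```bash
python3 -c "
from h import *
zoom('scene',280,130,150,110,5,'pics/s29.png',1.3)
"
```

```text
(no output)
```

View pics/s29.png

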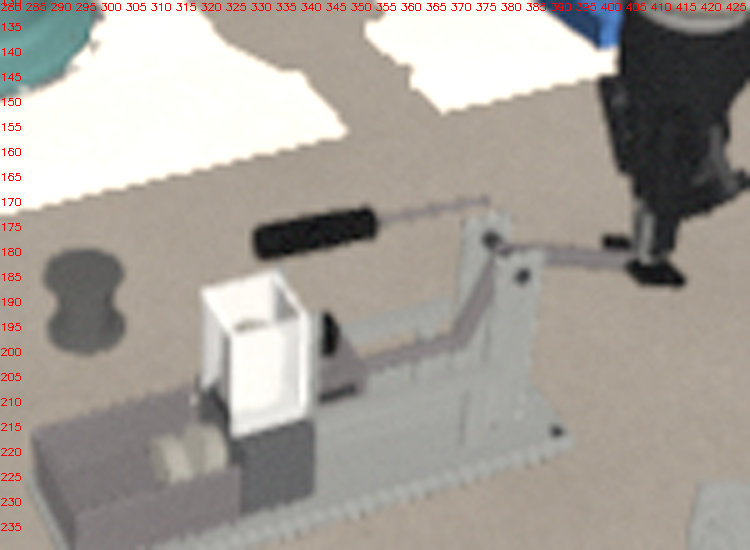

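At the stop (28 N). Both spacers are in the tray, at (313,221) and (321,219). Raising.

Request:
{"op": "arm_command", "data": {"steps": [0, 0, -0.22, 0, 0, 0, 0, 0, 0, -0.4, 0, 0, 0, 0, 0, 0, -0.5, 0, 0, 0, 0, 0, 0, -0.5, 0, 0, 0, 0, 0, 0, -0.5, 0, 0, 0, 0, 0, 0, -0.5, 0, 0, 0, 0, 0, 0, -0.4, 0, 0, 0, 0, 0, 0, 0, 0, 0, 0, 0, 0, 0, 0, 0, 0, 0, 0, 0, 0, 0, 0, 0, 0, 0]}}

```text
time: 37.38
tool_pos: [0.5569, 0.261, 0.1677]
tcp_rot: [3.141, -0.014, -0.003]
wrist_force: [-0.1, 0.5, 0.8]
width: -0.001
```

```bash
python3 -c "
from h import *
go((.5585,.26,.166),-0.5)
zoom('scene',275,175,80,75,9,'pics/s30.png',1.3)
zoom('top',300,185,60,45,11,'pics/t30.png',1.4)
"
```

```text
t 37.38 pos [0.5569 0.261  0.1677] F [-0.09  0.5   0.83] w -0.001
 shift [0.055 0.032 0.057]  turn [ 0.007  0.016 -0.004]
```

View pics/s30.png

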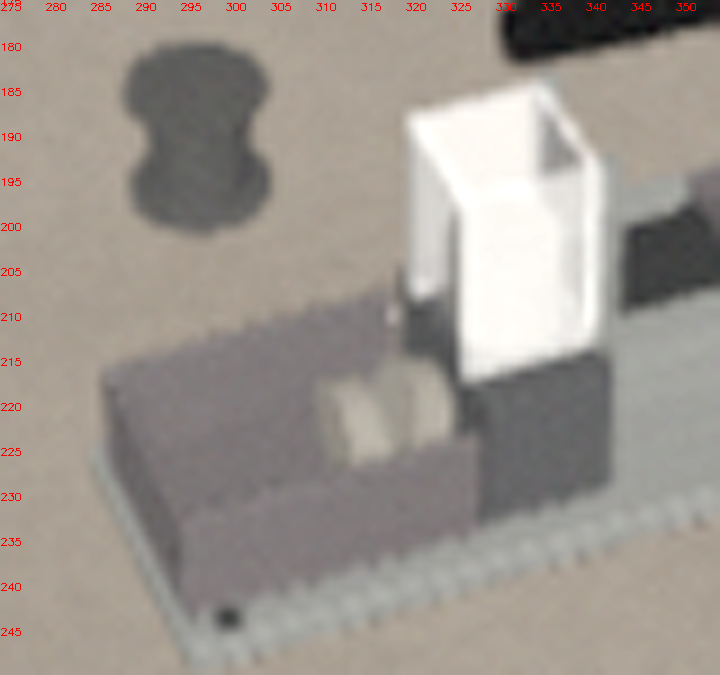

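View pics/t30.png

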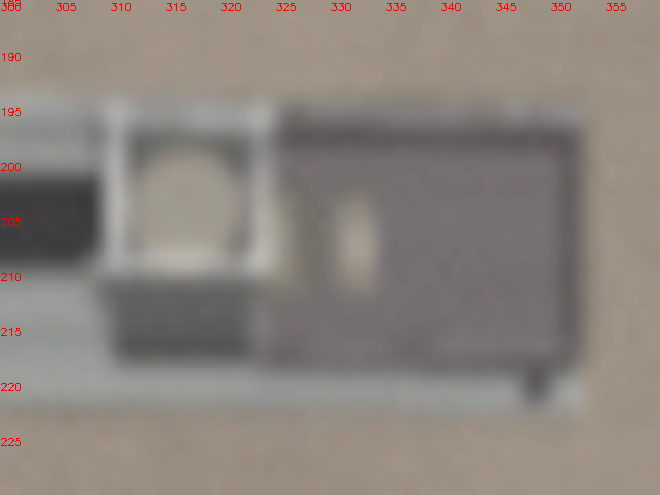

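The lever is up again. Spacers 1 and 2 stand on edge in the tray: top view (331,207) and (325,207), scene view (314,221) and (321,219). For the third press I'll go a bit brisker so that spacer 3 clears them.

Request:
{"op": "arm_command", "data": {"steps": [0, 0, 0.4, 0, 0, 0, 0, 0, 0, 0.6, 0, 0, 0, 0, 0, 0, 0.7, 0, 0, 0, 0, 0, 0, 0.7, 0, 0, 0, 0, 0, 0, 0.58, 0, 0, 0, 0, 0, 0, 0, 0, 0, 0, 0, 0, 0, 0, 0, 0, 0, 0]}}

```text
time: 38.35
tool_pos: [0.5604, 0.2635, 0.0844]
tcp_rot: [-3.137, 0.015, -0.01]
wrist_force: [-3.6, 2.2, 21.0]
width: 0.002
```

```bash
python3 -c "
from h import *
zoom('scene',275,175,80,75,9,'pics/s31.png',1.3)
"
```

```text
(no output)
```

View pics/s31.png

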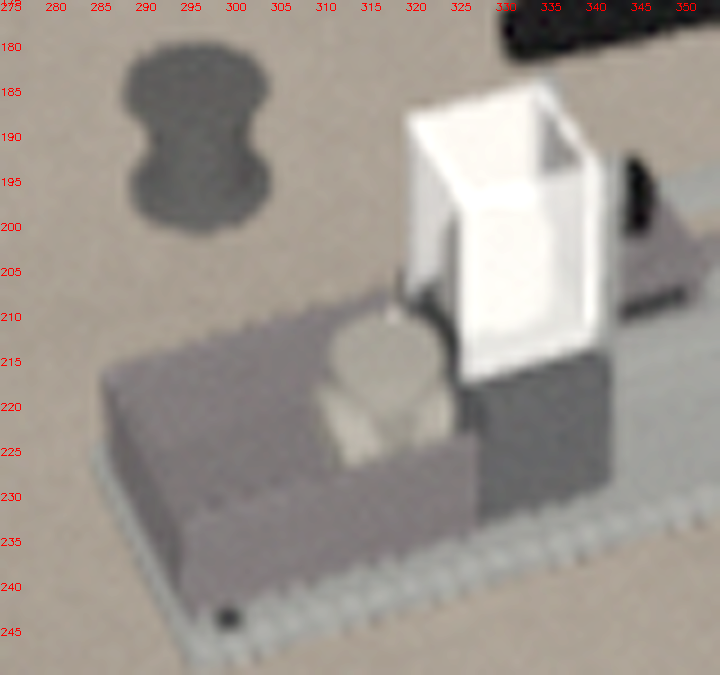

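Spacer 3 is lying on top of the two standing spacers. I'll raise the lever first, then measure its height.

Request:
{"op": "arm_command", "data": {"steps": [0, 0, -0.2, 0, 0, 0, 0, 0, 0, -0.4, 0, 0, 0, 0, 0, 0, -0.5, 0, 0, 0, 0, 0, 0, -0.5, 0, 0, 0, 0, 0, 0, -0.5, 0, 0, 0, 0, 0, 0, -0.5, 0, 0, 0, 0, 0, 0, -0.5, 0, 0, 0, 0, 0, 0, -0.7, 0, 0, 0, 0, 0, 0, -0.7, 0, 0, 0, 0, 0, 0, 0, 0, 0, 0, 0]}}

```text
time: 39.65
tool_pos: [0.5592, 0.262, 0.2177]
tcp_rot: [-3.139, 0.014, -0.008]
wrist_force: [0.4, -0.2, 0.4]
width: 0.002
```

```bash
python3 -c "
from h import *
go((.5585,.26,.21),-0.5)
zoom('scene',300,200,35,35,18,'pics/s32.png',1.4)
zoom('top',305,190,50,36,14,'pics/t32.png',1.5)
zoom('scene',340,140,80,75,8,'pics/s33.png',1.3)
"
```

```text
t 39.65 pos [0.5592 0.262  0.2177] F [ 0.37 -0.17  0.41] w 0.002
 shift [-0.024  0.067  0.255]  turn [-0.021 -0.046 -0.003]
```

View pics/s32.png

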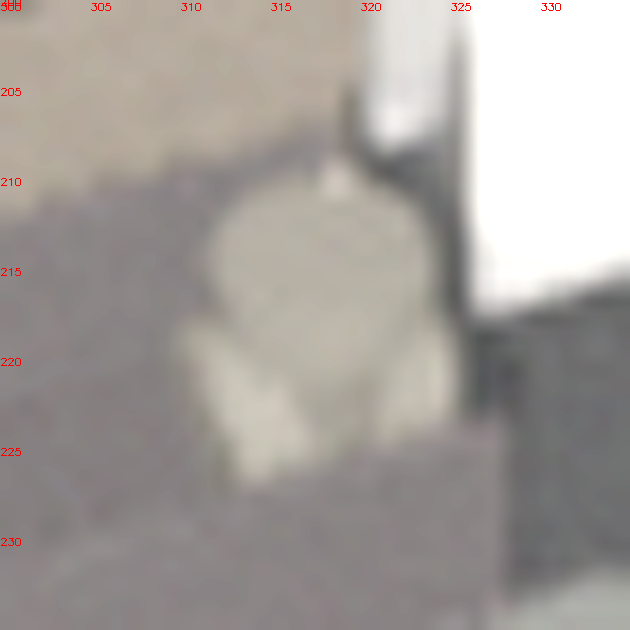

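View pics/t32.png

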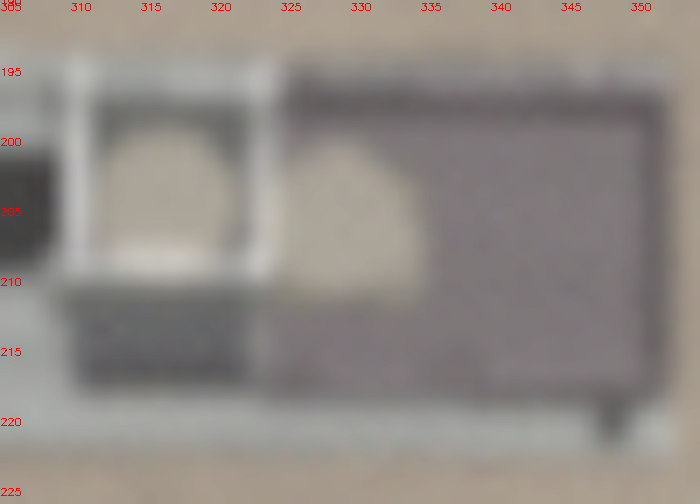

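View pics/s33.png

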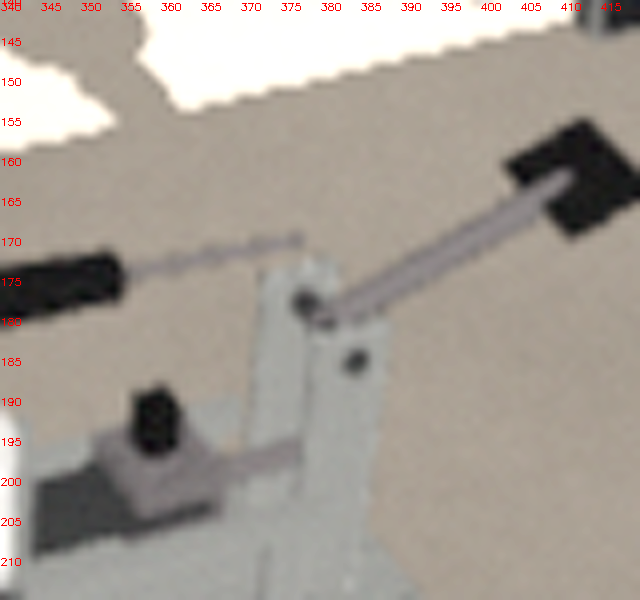

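```bash
python3 -c "
from h import *
i,K,P=cam('top');j,SK,SP=cam('scene')
for t in ((328.5,205.4),(328.3,206),(328.8,205)):
  for s in ((317.3,215.3),(317.3,214.8)):
    X,e=tri(ray(K,P,*t),ray(SK,SP,*s)); print(t,s,X.round(4),e.round(4))
for z in (.052,.058,.064,.070):
  c=np.array([.5535,-.027]) # placeholder
  Xc=onz(SK,SP,317.3,215.1,z); print(z,Xc.round(4),'top pix',proj(K,P,Xc).round(2), 'ell', [proj(SK,SP,Xc+np.array([.018*np.cos(a),.018*np.sin(a),0])).round(1).tolist() for a in (0,1.57,3.14,4.71)],[proj(K,P,Xc+np.array([.018*np.cos(a),.018*np.sin(a),0])).round(1).tolist() for a in (0,1.57,3.14,4.71)])
g=i.mean(2).astype(int)
for r in range(197,216): print(r,g[r,318:338])
g=j.mean(2).astype(int)
for r in range(207,228): print(r,g[r,307:328])
"
```

```text
(328.5, 205.4) (317.3, 215.3) [ 0.5557 -0.0348  0.0593] 0.0002
(328.5, 205.4) (317.3, 214.8) [ 0.5555 -0.0347  0.061 ] 0.0003
(328.3, 206) (317.3, 215.3) [ 0.554  -0.0341  0.0575] 0.0003
(328.3, 206) (317.3, 214.8) [ 0.5537 -0.034   0.0592] 0.0004
(328.8, 205) (317.3, 215.3) [ 0.557  -0.0355  0.0606] 0.0007
(328.8, 205) (317.3, 214.8) [ 0.5567 -0.0354  0.0623] 0.0007
0.052 [ 0.5478 -0.0314  0.052 ] top pix [327.42 208.02] ell [[319.8, 219.1], [323.1, 213.4], [314.9, 211.2], [311.5, 216.8]] [[327.4, 202.8], [322.1, 208.0], [327.4, 213.3], [332.7, 208.0]]
0.058 [ 0.5537 -0.0338  0.058 ] top pix [328.18 206.03] ell [[319.8, 219.1], [323.1, 213.4], [314.9, 211.2], [311.4, 216.8]] [[328.2, 200.8], [322.8, 206.0], [328.2, 211.3], [333.5, 206.1]]
0.064 [ 0.5597 -0.0362  0.064 ] top pix [328.95 204.03] ell [[319.8, 219.2], [323.2, 213.4], [314.9, 211.1], [311.4, 216.8]] [[328.9, 198.7], [323.6, 204.0], [328.9, 209.3], [334.3, 204.1]]
0.07 [ 0.5656 -0.0387  0.07  ] top pix [329.73 202.01] ell [[319.8, 219.2], [323.2, 213.4], [314.9, 211.1], [311.3, 216.8]] [[329.7, 196.7], [324.3, 202.0], [32
[... 2766 characters left out ...]
5 134 128 127 127 127 125 124 120 126 134 135 136
  98  66  66]
221 [ 91  93  95 100 119 134 139 135 133 122 121 118 117 115 127 133 135 138
  98  68  67]
222 [ 93  92  94 100 111 134 141 141 140 127 117 116 117 115 126 133 135 131
  95  72  71]
223 [ 93  92  91  98  99 127 139 141 141 133 121 115 116 116 126 123 122 118
  98  88  90]
224 [ 92  93  92  96 101 111 131 139 139 135 121 116 109 109 117 108 105 104
  99  98 100]
225 [ 94  95  92  93  99  99 127 136 127 126 117 108 101 102 101 101 101  97
  94  95  96]
226 [ 93  92  94  92  96  96 114 121 110 104 104  99 100  99  97  96  97  96
  95  95  94]
227 [ 94  92  93  92  96  95  99  99 102 100  99  98  95  96  95  95  94  96
  96  96  96]
```

Both views put spacer 3's upper face at about 59 mm, and its outline matches a level disc. Its underside is therefore about 31–33 mm above the tray floor, under the 42 mm limit. Last check on the bystanders and the overall state.

```bash
python3 -c "
from h import *
for n in('top','scene'):
  i=cam(n)[0]; o=cv2.imread(f'pics/{n}0.png')[:,:,::-1]
  d=np.abs(i.astype(int)-o).max(2)>40; 
  v=(i.astype(float)*1.2).clip(0,255).astype(np.uint8)[:,:,::-1].copy(); c,_=cv2.findContours(d.astype(np.uint8),0,2); cv2.drawContours(v,c,-1,(0,0,255),1); cv2.imwrite(f'pics/{n}_end.png',v)
"
```

```text
(no output)
```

View pics/top_end.png

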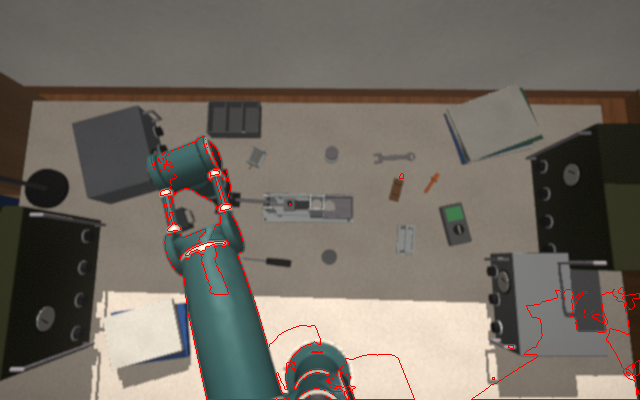

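View pics/scene_end.png

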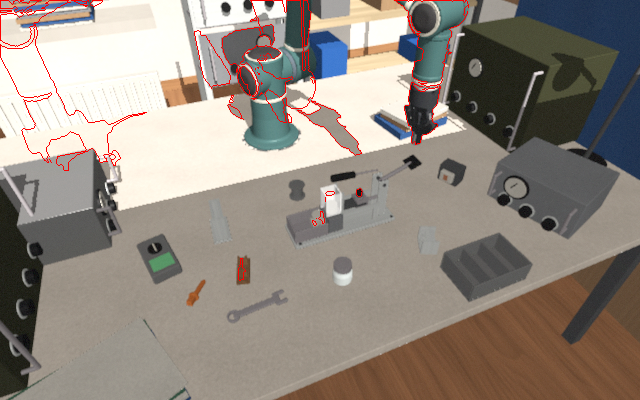

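The only changes since the start are the arm, the pin (gone from the rest and now in the fork), the stack level and the tray. No bystander has moved, and the gripper is clear of the pad. Handing in.

```bash
python3 -c "
from workcell import bot
print(bot.finish_job(), bot.read_state()['time'])"
```

```text
the job is handed in; nothing more can be done
the job is handed in; nothing more can be done
```

I hung the pin on the rail, let go, took it again by its head, and pushed it home in the fork. I then pressed the lever to its stop three times, and three spacers dropped into the tray. The job was handed in at about 40 s of the 70 s allowed; the system gave no verdict.

**Last checks:**
- **Pin:** its head in the scene view sits where a seated pin should. It seated at 10 N, was released, and stayed in place through all three presses.
- **Lever:** back fully up, with the gripper about 60 mm clear of the pad.
- **Spacers in the tray:** 1 and 2 stand on edge and 3 lies level on top of them. I measured the underside of 3 at about 31–33 mm above the tray floor, against a limit of 42 mm. I did not measure the heights of 1 and 2; both looked well inside the tray.
- **Magazine:** the top view shows the remaining stack centred in the tube. I did not count the two spacers individually.
- **Bystanders:** comparing start and end pictures shows no bystander moved.

**What disagreed:**
- **Fingertip height:** the fingertips were about 25 mm higher than the reported tool position and stated finger length imply. I found this by touch on the pin and worked with the offset throughout.
- **Pin in the gripper:** its height in the grip came out about 3 mm different at the rail than on the rest.
- **Lever force:** during the first press the force at the stop reached 47 N through the fingertips, so I pressed more gently afterwards (28 N and 21 N).

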